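# Seat a candle mould and snug its wick plug

## Robot

A 6-joint arm with a two-finger parallel gripper is mounted at the origin on the work surface. World frame = base frame: x ahead of the robot, y to its left, z up, the work surface at z = 0. Lengths are in m, angles in degrees, forces in N, time in s.
With the tool pointing down it reaches from about 0.375 to 0.9 m from the base axis. Payload 3.1 kg.
Tool frame: the origin (TCP) lies at the very end of the fingers, on their centre line; the grasp point (between the pads) lies 19 mm behind it; z points along the fingers, y is the direction in which the jaws open and shut (so a half turn about z gives the same grasp; the last joint's range is limited). The gripper opens to 87 mm and grips with 3 to 60 N. Pads are 19 mm wide; open, the fingers measure 117 mm over their backs; the gripper's body (75 mm by 190 mm) begins 51 mm behind the grasp point.
Start: joints at [62.825, 30.224, 82.088, -0, 67.689, -10.227], TCP at [0.182, 0.598, 0.197] pointing down, gripper open.
Joint ranges: [-176.69, 176.69], [-43.24, 126.21], [12.49, 139.97], [-82, 262], [0, 151.66], [-163.58, 163.58]. Speed limits (degrees/s): [159.86, 159.86, 180, 180, 180, 180].

## Interface

Orientations are given as a 3x3 rotation matrix whose columns are the frame's x, y, z axes.
In Python, from rig import read_state, capture, hand_in gives the robot as it stands. The module is installed in compiled form; this text tells all that it offers.
- The arm moves only by the tool send_rows, never from a script. Its argument "moves" is one flat list of numbers, 7 for each row, row after row: the turn, a rotation vector about the world's x, y, z in degrees, then the shift along the world's x, y, z in cm, then the gripper's target within -1 to 1 (fully open at 1, half-way at 0, shut at -1). In form: [rx, ry, rz, tx, ty, tz, hand, rx, ry, rz, tx, ty, tz, hand, ...]. A call has 1 to 20 rows; each row shifts and turns the commanded pose from where the row before left it; what a row does not reach is not made up. A row lasts 1/10 s, in which the tool goes at most 50 mm and 8.59 degrees, less where a joint would pass 70% of its speed; a pose out of reach is approached as far as the arm can. A call with a gripper value outside its range is refused whole. The fingers move at their own pace and stop on an object; the grip force is fixed at half the most. Time passes only in rows, so rows that do not move let the fingers close. It gives the time, the measured TCP pose, the force and the opening at its end, in the units of the state.
- read_state(): the state, without advancing time (a new reading comes with each control period).
- capture(name): name is "scene" or "side" or "wrist"; returns a dict with "pixels" (480x640x3 uint8, red, green, blue), "vertical_fov" (degrees; the focal length in pixels is half the picture's height over the tangent of half this angle, whatever the lens; pixels are square), "cx", "cy" (the principal point, pixels), "dist" ([k1, k2, p1, p2, k3] as OpenCV has them; the pictures are not rectified), "rvec" (rotation vector, rad) and "tvec" (3), from world to camera coordinates, as OpenCV has them. Camera axes: x right, y down, z forward; pixel columns grow to the right and rows downward; lengths in m; the calibration is good to about 2 mm. A picture is of the moment at which its call begins. There is no depth.
- hand_in(): hands the job in, once; it reports no verdict.
The state is a dict: "time_s": time; "joint_positions": joint angles; "qvel": joint speeds; "tau": joint torques, N m; "position": TCP position; "tcp_rot": TCP orientation; "force": force on the tool from outside, world axes, zero at the start; "moment": the same for the moment, N m; "opening": opening from 0.0 (shut) to 1.0 (fully open).
Only numpy, scipy, OpenCV 4.12 (cv2) and the standard library are available. Lean on these libraries where they do the work, as an engineer would, in place of code of your own. Each camera call takes 0.05 s, during which the arm holds its last target.

## Task

Stand the metal candle mould gently, plug upwards, fully down in the hexagonal nest, which keeps it from turning. Then tighten the brass plug on its top clockwise until it goes snug, plus a slight nip (some 20 degrees) but no more. Let go, with the mould still fully home, and leave everything else on the bench where it is.

Things in the scene. Friction and masses are not known exactly. Their poses are not given: they have to be found in the camera images.
- mould_mid (a point): Centre of the loose aluminium mould: an upright hexagonal prism 48 mm across flats (55 across corners), 70 mm high, about 0.45 kg, standing mouth down. This point is half-way up, 35 mm above its underside; z up. Its flats face +x, -x and every 60 degrees round. The plug's head rises 34 mm above its top face at the centre.
- plug_head (a point): Centre of the brass plug's head, on the mould's axis: an upright flat bar 32 mm long (along x), 12 mm thick (along y), 26 mm high (z, up), centre 21 mm above the mould's top, 8 mm gap beneath. Fingers go on its broad faces. It turns with the thread and does not visibly sink. Tightening is clockwise from above; it stays where it is left. On the bare bench the mould turns along with it.
- wedge (a joint): How far the taper is drawn in past first bite, m: 0 while loose, then 0.0003 per rad. Snug from 0.000024, overstrained from 0.000195: below the measuring noise, so feel it instead. Plug torque: 0.04 N m for the first 0.7 to 3 rad (varies, unmarked), a step to 0.25 at first bite, plus 0.3 per rad (at rest it can read 0.08 lower). Snug 0.08 rad past bite, overstrained 0.65; aim for 0.2 to 0.45.
- nest_floor (a point): Centre of the pocket floor of the nest, an aluminium ring (83 mm across flats outside) on a 104 mm square wooden base fixed to the bench. The pocket is a hexagon 51 mm across flats, 20 mm deep, lead-in 3 mm; floor 12 mm, rim 32 mm above the bench. z up; pocket flats face +x, -x and every 60 degrees round: any of six ways fits.
- hexcandle: Bystander: hexagonal beeswax candle, 66 mm across flats, 50 mm high, without a plug; loose. Origin at the centre of its underside.
- waxcup: Bystander: small yellow wax cup, 46 mm wide, 42 mm high; loose. Origin at the centre of its underside.
- spool: Bystander: wooden wick spool, 44 mm wide, 40 mm high; loose. Origin at the centre of its underside.
- tube: Bystander: white plastic tube mould standing upright, 44 mm wide, 130 mm high; loose. Origin at the centre of its underside.
- pillar: Bystander: ivory pillar candle, 42 mm wide, 110 mm high; loose. Origin at the centre of its underside.
- jug: Bystander: glass pouring mug, 80 mm wide, 80 mm high; loose. Origin at the centre of its underside.
- scraper: Bystander: wax spatula lying flat, about 0.25 m long; loose. Origin at the centre of its underside.
- mould: The mould as a body, origin at the centre of its underside, axes as at its centre point. Fully home in the nest, its centre is 35 mm above the pocket floor, and it can still twist about 0.1 rad either way before the nest holds it.
- nest: The nest as a body, origin at the centre of its underside on the bench, same axes as the pocket's floor point.

How it is judged:
By the outcome, as a careful person would: the job done as asked, in the order asked, and still so for the second after the job is handed in, with the robot touching nothing.
It also fails if it takes over 72 s, if anything falls off the work surface, if the arm or the gripper's body presses on something with over 40 N, if the wrist force passes 120 N, or if a joint passes its speed limit or range.

## Working session

There is one attempt and no reset: what is moved stays moved. The work goes in short steps, Python scripts to look and compute and a tool call to move; the robot and the scene stay as the last step left them, time stands still between calls to the robot, and variables do not carry over. Pictures are saved under pics/ and viewed, and the job is handed in when it is done.

Besides the shell and the picture viewer there is one more tool, called after "Call:" as a command line: name --argument value ..., lists and objects as JSON in quotes. send_rows: Moves the arm, as the interface text tells. Its arguments: {"type":"object","properties":{"moves":{"type":"array","items":{"type":"number"}}},"required":["moves"]}

```bash
mkdir -p pics
cat > h.py <<'E'
import numpy as np, cv2, pickle
from rig import read_state, capture, hand_in
def snap(name,fn):
    c=capture(name); cv2.imwrite(f'pics/{fn}.png',c['pixels'][:,:,::-1]); pickle.dump(c,open(f'pics/{fn}.pkl','wb')); return c
def load(fn): return pickle.load(open(f'pics/{fn}.pkl','rb'))
def KD(c):
    f=240/np.tan(np.radians(c['vertical_fov'])/2)
    return np.array([[f,0,c['cx']],[0,f,c['cy']],[0,0,1.]]),np.array(c['dist'],float)
def ray(c,uv):
    K,D=KD(c); R=cv2.Rodrigues(np.array(c['rvec'],float))[0]; t=np.array(c['tvec'],float).ravel()
    p=cv2.undistortPoints(np.array(uv,float).reshape(-1,1,2),K,D).reshape(-1,2)
    d=np.c_[p,np.ones(len(p))]@R; return -R.T@t,d/np.linalg.norm(d,axis=1)[:,None]
def onz(c,uv,z):
    o,d=ray(c,uv); return o+d*((z-o[2])/d[:,2])[:,None]
def tri(pairs):
    A=np.zeros((3,3));b=np.zeros(3);L=[]
    for c,uv in pairs:
        o,d=ray(c,uv);P=np.eye(3)-np.outer(d[0],d[0]);A+=P;b+=P@o;L.append((P,o))
    x=np.linalg.solve(A,b); return x,[np.linalg.norm(P@(x-o)) for P,o in L]
def proj(c,X):
    K,D=KD(c); return cv2.projectPoints(np.array(X,float).reshape(-1,1,3),np.array(c['rvec'],float),np.array(c['tvec'],float),K,D)[0].reshape(-1,2)
E
python3 - <<'E'
from h import *
for n in ['scene','side','wrist']:
    c=snap(n,n+'0'); print(n,ray(c,[[320,240]]),c['vertical_fov'],c['dist'])
s=read_state(); print(s)
E
```

```text
scene (array([1.18162113, 0.31056234, 0.74276906]), array([[-0.61969628, -0.31655136, -0.71817252]])) 55.12291342780461 [-0.08324188  0.          0.          0.          0.        ]
side (array([0.09859401, 0.468073  , 0.9522841 ]), array([[ 0.42453167, -0.41287861, -0.80579409]])) 43.15857753186707 [-0.09325993  0.          0.          0.          0.        ]
wrist (array([0.10637542, 0.61984505, 0.38310105]), array([[ 0.27134457, -0.07718826, -0.95938214]])) 59.99690040156628 [-0.06635114  0.          0.          0.          0.        ]
{'time_s': 0.15, 'joint_positions': array([ 6.28240610e+01,  3.02666296e+01,  8.21392635e+01, -1.78491790e-04,
        6.76891239e+01, -1.02258301e+01]), 'qvel': array([-0.0007477 , -0.05118001, -0.25937113,  0.0058825 , -0.00849493,
        0.11531965]), 'tau': array([ 9.38718804e-04, -4.40427375e+01, -1.76842654e+01,  6.33954909e-02,
        5.52809110e-02, -8.60460341e-05]), 'position': array([0.18189152, 0.5973214 , 0.19649899]), 'tcp_rot': array([[-9.56559216e-01,  2.91537128e-01, -7.54848915e-04],
       [ 2.91537960e-01,  9.56558120e-01, -1.47660581e-03],
       [ 2.91571442e-04, -1.63252801e-03, -9.99998625e-01]]), 'force': array([-0.04512047, -0.83608188, -1.14133521]), 'moment': array([ 0.00856895, -0.0195612 , -0.0316955 ]), 'opening': 0.9945319640216097}
```

View pics/scene0.png

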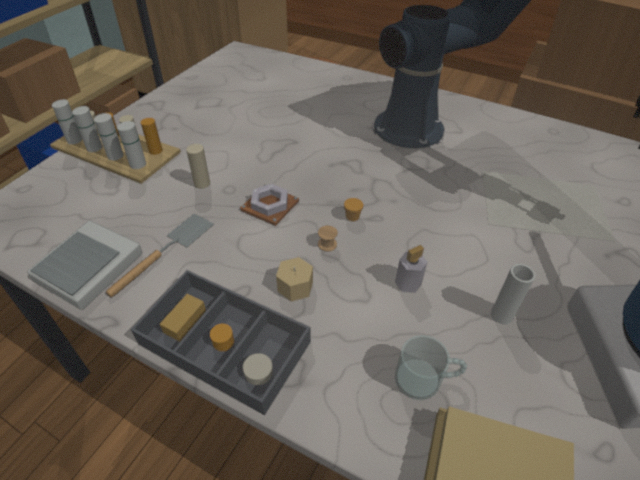

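View pics/side0.png

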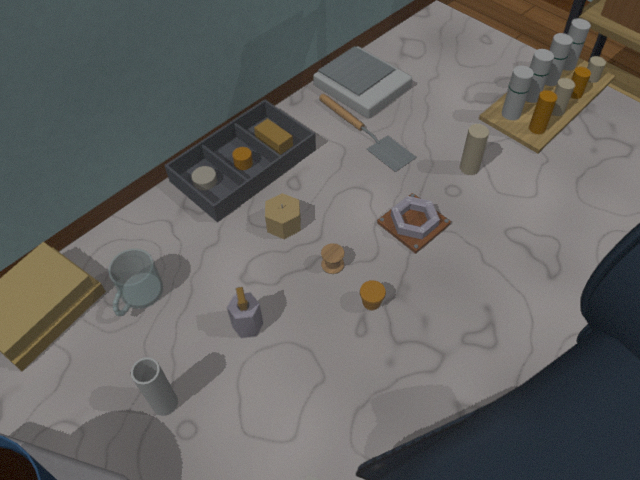

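View pics/wrist0.png

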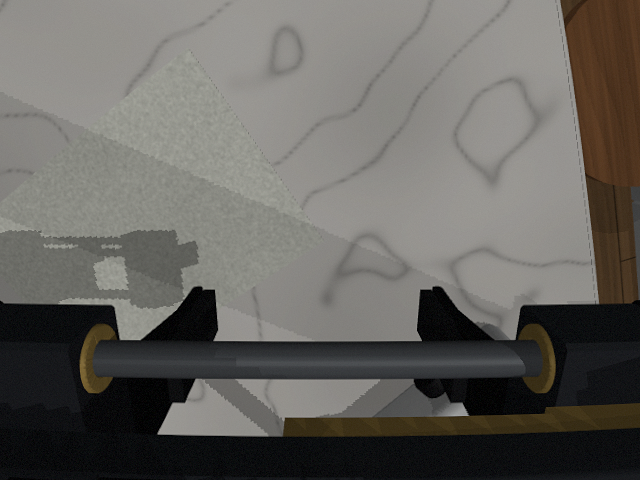

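The scene view shows the mould at about (411,272) with its plug at (416,254), and the nest at (270,201). In the side view the mould is at (246,315), its plug at (241,297), and the nest at (415,216). I'll enlarge these areas.

Run:
```python
from h import *
t=[]
for fn,(u,v) in [('scene0',(411,268)),('side0',(246,312)),('scene0',(270,202)),('side0',(415,220))]:
    im=cv2.imread(f'pics/{fn}.png')[v-37:v+38,u-50:u+50]
    t.append(cv2.resize(im,(400,300),interpolation=cv2.INTER_CUBIC))
cv2.imwrite('pics/z0.png',np.vstack([np.hstack(t[:2]),np.hstack(t[2:])]))
```

```text
(no output)
```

View pics/z0.png

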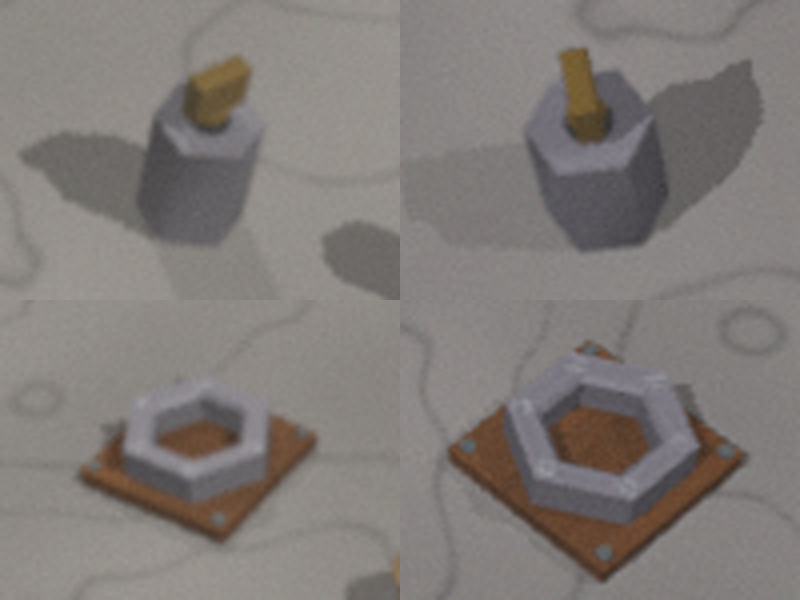

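Run:
```python
from h import *
a=load('scene0');b=load('side0')
z=lambda o,p:(np.array(p,float)/4+np.array(o)-0.4)
S=lambda p:z((361,231),p); T=lambda p:z((196,275),np.array(p)-[400,0])
NS=lambda p:z((220,165),np.array(p)-[0,300]); NT=lambda p:z((365,183),np.array(p)-[400,300])
print('plug top',tri([(a,S((218,73))),(b,T((582,77)))]))
print('bot corner? mould base front', onz(a,[S((152,235)),S((218,244)),S((245,200))],0), onz(b,[T((582,250)),T((637,243)),T((667,185))],0))
# mould top at z=.07
print(onz(a,[S((152,125)),S((193,150)),S((243,150)),S((264,125)),S((183,72))],.07))
print(onz(b,[T((526,132)),T((553,172)),T((622,172)),T((655,125)),T((624,75)),T((552,77))],.07))
# nest base corners z~.012 and ring outer top z=.032
pts=[tri([(a,NS(p)),(b,NT(q))]) for p,q in [((80,472),(590,342)),((222,537),(450,455)),((316,436),(602,577))]]
for p in pts: print('base c',p)
print(onz(b,[NT(p) for p in [(590,342),(450,455),(602,577),(745,455)]],.012))
print(onz(b,[NT(p) for p in [(575,352),(505,407),(535,485),(632,508),(700,445),(668,373)]],.032))
print(onz(a,[NS(p) for p in [(130,405),(124,450),(190,475),(265,450),(266,405),(205,378)]],.032))
```

```text
plug top (array([0.56330009, 0.19955207, 0.1021078 ]), [np.float64(0.0003942177825461202), np.float64(0.0003942177825460941)])
bot corner? mould base front [[0.58849805 0.1896667  0.        ]
 [0.57803185 0.22155592 0.        ]
 [0.54399114 0.22432013 0.        ]] [[ 5.52439108e-01  2.26201537e-01  0.00000000e+00]
 [ 5.37639295e-01  2.07081171e-01 -1.11022302e-16]
 [ 5.49458457e-01  1.78449210e-01  0.00000000e+00]]
[[0.58066525 0.17667665 0.07      ]
 [0.58636245 0.19997507 0.07      ]
 [0.57487597 0.22141421 0.07      ]
 [0.55458221 0.22527121 0.07      ]
 [0.53991647 0.17774915 0.07      ]]
[[0.57751553 0.22399179 0.07      ]
 [0.55487688 0.22857735 0.07      ]
 [0.53425237 0.20860882 0.07      ]
 [0.54100536 0.18400941 0.07      ]
 [0.56866674 0.17672771 0.07      ]
 [0.59005858 0.19874552 0.07      ]]
base c (array([ 0.54360034, -0.23251817,  0.00746295]), [np.float64(0.0006636437549977662), np.float64(0.0006636437549977022)])
base c (array([ 0.54842723, -0.12953673,  0.00450525]), [np.float64(0.0008543561018545252), np.float64(0.0008543561018544973)])
base c (array([ 0.44672336, -0.12412859,  0.00590147]), [np.float64(0.0016601561516687664), np.float64(0.0016601561516688859)])
[[ 0.54127877 -0.22833204  0.012     ]
 [ 0.54467601 -0.12380971  0.012     ]
 [ 0.44419438 -0.11836885  0.012     ]
 [ 0.43958788 -0.2243354   0.012     ]]
[[ 0.53310921 -0.20324953  0.032     ]
 [ 0.53539145 -0.15222815  0.032     ]
 [ 0.49390948 -0.12556346  0.032     ]
 [ 0.45183087 -0.14684294  0.032     ]
 [ 0.45184079 -0.19943164  0.032     ]
 [ 0.49116184 -0.22456562  0.032     ]]
[[ 0.50031982 -0.22340904  0.032     ]
 [ 0.53631922 -0.20352018  0.032     ]
 [ 0.53643015 -0.1575978   0.032     ]
 [ 0.49700133 -0.13067429  0.032     ]
 [ 0.46139503 -0.15120278  0.032     ]
 [ 0.45698925 -0.19729577  0.032     ]]
```

Call:
send_rows --moves '[0, 0, 0.25, 2.6, -2.5, 0.15, 1, 0, 0, 0.25, 2.6, -2.5, 0.15, 1, 0, 0, 0.25, 2.6, -2.5, 0.15, 1, 0, 0, 0.25, 2.6, -2.5, 0.15, 1, 0, 0, 0.25, 2.6, -2.5, 0.15, 1, 0, 0, 0.25, 2.6, -2.5, 0.15, 1, 0, 0, 0.25, 2.6, -2.5, 0.15, 1, 0, 0, 0.25, 2.6, -2.5, 0.15, 1, 0, 0, 0.25, 2.6, -2.5, 0.15, 1, 0, 0, 0.25, 2.6, -2.5, 0.15, 1, 0, 0, 0.25, 2.6, -2.5, 0.15, 1, 0, 0, 0.25, 2.6, -2.5, 0.15, 1, 0, 0, 0.25, 2.6, -2.5, 0.15, 1, 0, 0, 0.25, 2.6, -2.5, 0.15, 1, 0, 0, 0.25, 2.6, -2.5, 0.15, 1, 0, 0, 0.25, 2.6, -2.5, 0.15, 1, 0, 0, 0, 0, 0, 0, 1, 0, 0, 0, 0, 0, 0, 1]'

```text
time_s: 1.95
position: [0.598, 0.1972, 0.2206]
tcp_rot: [[-0.974, 0.226, -0.002], [0.226, 0.974, 0.0], [0.002, -0.0, -1.0]]
force: [-0.9, 0.6, -0.3]
opening: 1.001
```

Run:
```python
from h import *
c=snap('wrist','w1'); s=read_state(); print(s['time_s'],s['position'],np.round(s['tcp_rot'],3),s['joint_positions'],s['moment'],s['force'])
print(proj(c,[[.5625,.2,.104],[.5625,.2,.07]]), ray(c,[[320,240]]))
```

```text
2.0 [0.59720089 0.19799086 0.22063895] [[-0.974  0.225 -0.002]
 [ 0.225  0.974  0.   ]
 [ 0.002 -0.    -1.   ]] [ 8.16201282e+00  2.92256270e+01  7.98674306e+01  3.64737828e-02
  7.10212159e+01 -6.88733022e+01] [-0.02478346  0.03847958  0.06273335] [-0.97095288  0.06694872  0.67162602]
[[310.80191031 180.32323297]
 [311.41121182 174.33172703]] (array([0.52129325, 0.21424752, 0.40743755]), array([[ 0.27512656, -0.05653252, -0.95974447]]))
```

View pics/w1.png

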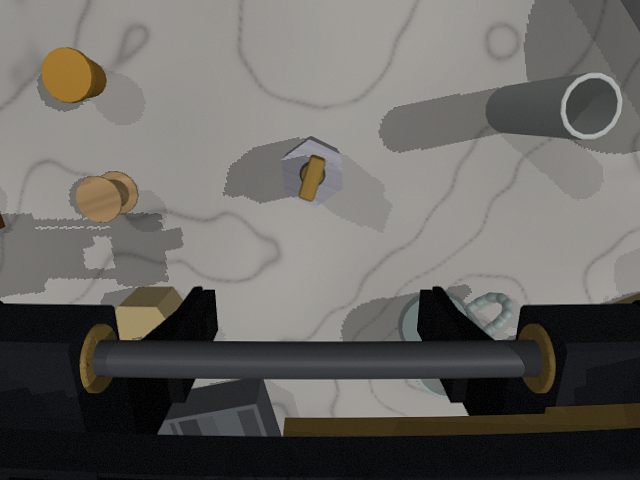

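Run:
```python
from h import *
c=load('w1')
im=cv2.imread('pics/w1.png')[130:215,260:365]; cv2.imwrite('pics/z1.png',cv2.resize(im,None,fx=7,fy=7,interpolation=cv2.INTER_CUBIC))
print('tube top',onz(c,[[591,105]],.13),'mug',onz(c,[[430,315]],.08),'cup',onz(c,[[66,75]],.042),'spool',onz(c,[[98,198]],.04))
```

```text
tube top [[0.55089747 0.39225719 0.13      ]] mug [[0.70339992 0.27332363 0.08      ]] cup [[0.43536821 0.01572522 0.042     ]] spool [[0.54201419 0.00445179 0.04      ]]
```

View pics/z1.png

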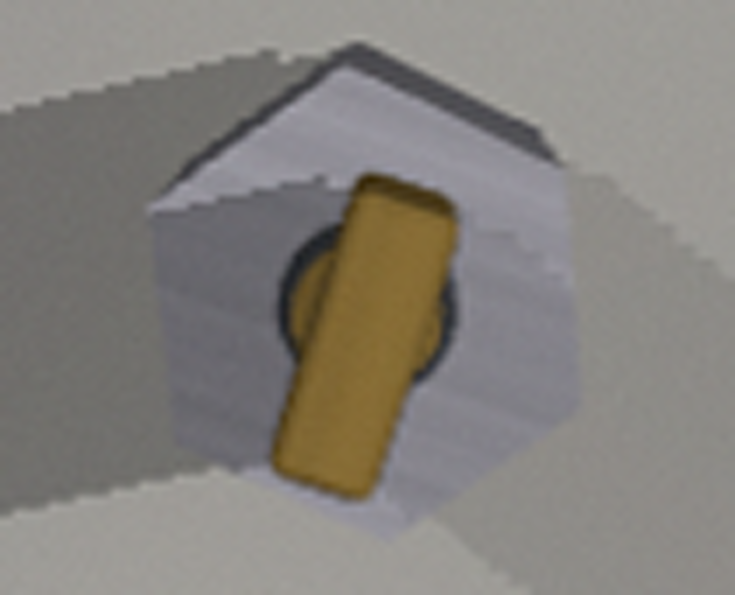

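Run:
```python
from h import *
c=load('w1');a=load('scene0');b=load('side0')
Z=lambda P:np.array(P,float)/7-0.43+np.array([260,130])
co=Z([(345,68),(562,165),(578,410),(393,538),(172,440),(150,210)])
def hexfit(P):
    m=P.mean(0)[:2]; d=P[:,:2]-m; ang=np.degrees(np.arctan2(d[:,1],d[:,0])); 
    z=np.exp(1j*np.radians(6*ang)).mean(); return m, np.degrees(np.angle(z))/6,abs(z),np.linalg.norm(d,axis=1).mean()
P=onz(c,co,.07); print(hexfit(P))
pl=Z([(362,192),(455,212),(368,500),(275,467)]); Q=onz(c,pl,.104); print(Q.mean(0)); d=(Q[0]+Q[1]-Q[2]-Q[3])/2; print(np.linalg.norm(d),np.degrees(np.arctan2(d[1],d[0])))
S=lambda p:np.array(p,float)/4+np.array((361,231))-.4; T=lambda p:np.array(p,float)/4+np.array((196,275))-.4
print(tri([(c,pl.mean(0)),(a,S((218,73))),(b,T((182,77)))]))
# corner triangulation for height: side zoom corners
K=[(526,132),(553,172),(622,172),(655,125),(624,75),(552,77)]
Sb=onz(b,[T((p[0]-400,p[1])) for p in K],.07); print(hexfit(Sb))
for i,p in enumerate(P):
    j=np.argmin(np.linalg.norm(Sb-p,axis=1)); print(tri([(c,co[i]),(b,T((K[j][0]-400,K[j][1])))]))
```

```text
(array([0.56194224, 0.2005772 ]), np.float64(-7.828998200796824), np.float64(0.9957594837084653), np.float64(0.02736436770401046))
[0.5615427  0.20085406 0.104     ]
0.03077449929958302 149.6160689114126
(array([0.56257982, 0.199995  , 0.10198883]), [np.float64(0.0012647604560565777), np.float64(0.0009573372255756498), np.float64(0.000672874379838985)])
(array([0.56106258, 0.20344343]), np.float64(-12.497567000085782), np.float64(0.9496863374498927), np.float64(0.027431630720189216))
(array([0.53607873, 0.20563288, 0.06465061]), [np.float64(0.0016223673907248676), np.float64(0.0016223673907249264)])
(array([0.55216497, 0.22763842, 0.07270146]), [np.float64(0.0021182552568654103), np.float64(0.002118255256865472)])
(array([0.58025498, 0.22223982, 0.06453847]), [np.float64(0.0003264352020362915), np.float64(0.00032643520203619656)])
(array([0.58956868, 0.19806649, 0.06994022]), [np.float64(0.0008394321617635237), np.float64(0.0008394321617634909)])
(array([0.57310851, 0.17391912, 0.06162132]), [np.float64(4.736501054332443e-05), np.float64(4.7365010543306935e-05)])
(array([0.54693199, 0.17872983, 0.05713451]), [np.float64(0.0012493808664894497), np.float64(0.00124938086648944)])
```

Call:
send_rows --moves '[0, 0, 1.3, -0.9, 0.06, 0, 1, 0, 0, 1.3, -0.9, 0.06, 0, 1, 0, 0, 1.3, -0.9, 0.06, 0, 1, 0, 0, 1.3, -0.8, 0.06, 0, 1, 0, 0, 0, 0, 0, -2.5, 1, 0, 0, 0, 0, 0, -2.5, 1, 0, 0, 0, 0, 0, -2.5, 1, 0, 0, 0, 0, 0, -1.5, 1, 0, 0, 0, 0, 0, 0, 1]'

```text
time_s: 2.9
position: [0.5605, 0.2002, 0.1291]
tcp_rot: [[-0.991, 0.134, -0.005], [0.134, 0.991, -0.001], [0.005, -0.002, -1.0]]
force: [-0.5, -0.3, -0.5]
opening: 0.999
```

Run:
```python
from h import *
s=read_state(); print(s['time_s'],s['position'],np.degrees(np.arctan2(s['tcp_rot'][1,1],s['tcp_rot'][0,1])))
for n in ['side','scene']:
    c=snap(n,n+'2'); u,v=proj(c,[s['position']])[0].astype(int); print(u,v)
    im=c['pixels'][max(v-75,0):v+75,max(0,u-65):u+65,::-1]; cv2.imwrite(f'pics/z2{n}.png',cv2.resize(im,(390,450),interpolation=cv2.INTER_CUBIC))
cv2.imwrite('pics/z2.png',np.hstack([cv2.imread('pics/z2side.png'),cv2.imread('pics/z2scene.png')]))
```

```text
2.9 [0.56052142 0.20019759 0.12913015] 82.32369389270549
240 286
418 238
```

View pics/z2.png

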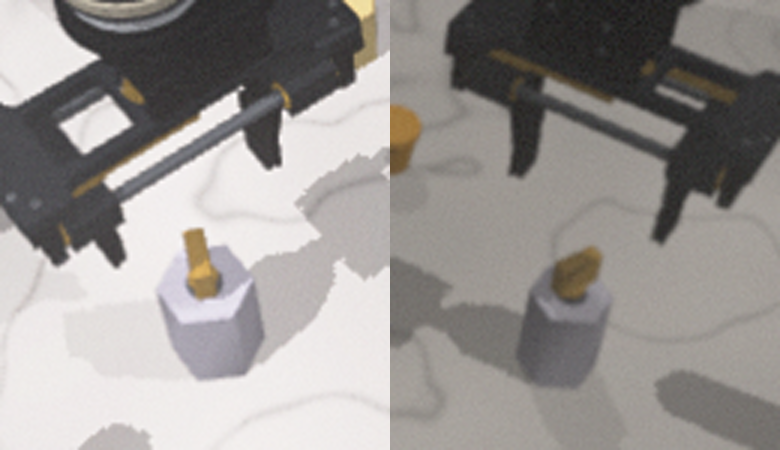

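The open fingers are centred over the mould in both views, with the plug between them. Next I descend and grip.

Call:
send_rows --moves '[0, 0, 0, 0.1, 0, -1.8, 1, 0, 0, 0, 0, 0, -1.8, 1, 0, 0, 0, 0, 0, -1.8, 1, 0, 0, 0, 0, 0, -1.8, 1, 0, 0, 0, 0, 0, -1.4, 1, 0, 0, 0, 0, 0, 0, 1, 0, 0, 0, 0, 0, 0, 0.4, 0, 0, 0, 0, 0, 0, 0.2, 0, 0, 0, 0, 0, 0, 0, 0, 0, 0, 0, 0, 0, -0.2, 0, 0, 0, 0, 0, 0, -0.4, 0, 0, 0, 0, 0, 0, -0.6, 0, 0, 0, 0, 0, 0, -1, 0, 0, 0, 0, 0, 0, -1, 0, 0, 0, 0, 0, 0, -1, 0, 0, 0, 0, 0, 0, -1]'

```text
time_s: 4.6
position: [0.5641, 0.2003, 0.0452]
tcp_rot: [[-0.991, 0.135, -0.0], [0.135, 0.991, 0.0], [0.0, 0.0, -1.0]]
force: [-0.8, 0.7, -0.0]
opening: 0.17
```

The opening of 0.17 is too small for 48 mm, so I need to look.

Run:
```python
from h import *
s=read_state(); print(s['time_s'],s['position'],s['opening'],s['force'],s['moment'])
for n in ['side','scene']:
    c=snap(n,n+'3'); u,v=proj(c,[s['position']])[0].astype(int); print(u,v)
    im=c['pixels'][max(v-75,0):v+75,max(0,u-65):u+65,::-1]; cv2.imwrite(f'pics/z2{n}.png',cv2.resize(im,(390,450),interpolation=cv2.INTER_CUBIC))
cv2.imwrite('pics/z3.png',np.hstack([cv2.imread('pics/z2side.png'),cv2.imread('pics/z2scene.png')]))
```

```text
4.6 [0.56410174 0.20028553 0.04521274] 0.16996136366446452 [-0.79486448  0.73458782 -0.02996829] [ 0.04415582  0.04725418 -0.0178278 ]
244 310
410 268
```

View pics/z3.png

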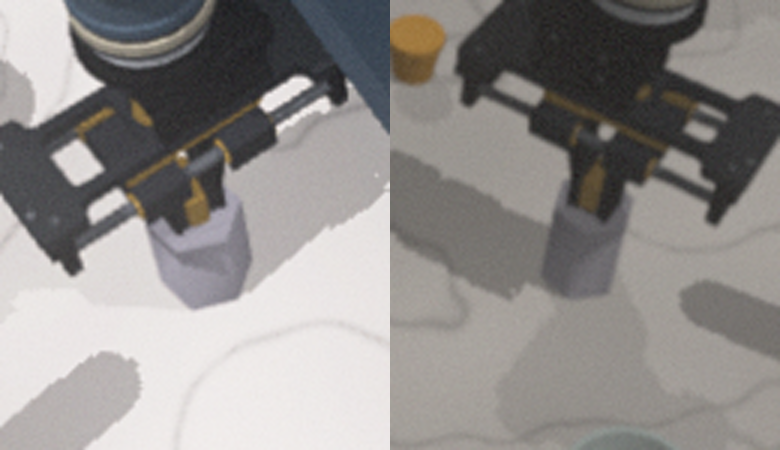

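Run:
```python
from h import *
t=[]
for fn,(u,v) in [('side2',(240,270)),('scene2',(418,235)),('side3',(244,305)),('scene3',(410,262))]:
    im=cv2.imread(f'pics/{fn}.png')[v-37:v+38,u-50:u+50]
    t.append(cv2.resize(im,(400,300),interpolation=cv2.INTER_CUBIC))
im=np.vstack([np.hstack(t[:2]),np.hstack(t[2:])]); im=(255*(im/255.)**.6).astype(np.uint8)
cv2.imwrite('pics/z4.png',im)
c=snap('wrist','w3')
s=read_state()
```

```text
(no output)
```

View pics/z4.png

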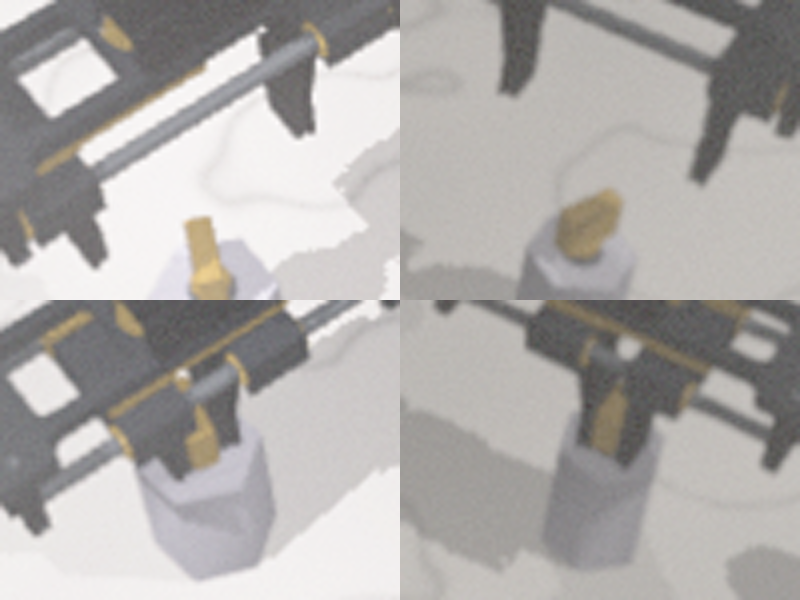

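View pics/w3.png

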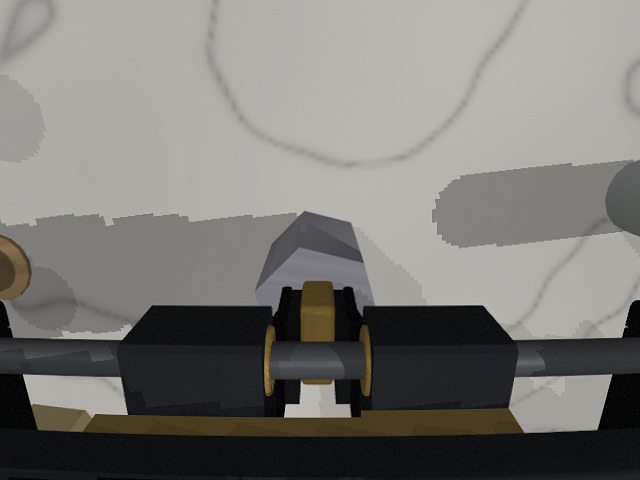

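Run:
```python
from h import *
a2,b2,a3,b3=[load(x) for x in ['scene2','side2','scene3','side3']]
z=lambda p,o,q:np.array([(p[0]-q[0])/4+o[0]-50-.4,(p[1]-q[1])/4+o[1]-37-.4])
A=lambda p:z(p,(418,235),(400,0));B=lambda p:z(p,(240,270),(0,0))
A3=lambda p:z(p,(410,262),(400,300));B3=lambda p:z(p,(244,305),(0,300))
for p,q in [((695,182),(97,265)),((512,95),(302,135))]: print(tri([(a2,A(p)),(b2,B(q))]))
for p,q in [((628,466),(180,478)),((590,440),(225,448))]: print(tri([(a3,A3(p)),(b3,B3(q))]))
# mould: bottom & top corners now, scene3 / side3
print(onz(a3,[A3((545,555)),A3((625,567))],0),onz(b3,[B3((200,580)),B3((262,545)),B3((155,515))],0))
print('top at .07 side', onz(b3,[B3((137,475)),B3((157,500)),B3((235,488)),B3((275,520)),B3((262,437))],.07))
```

```text
(array([0.56552429, 0.24585841, 0.14168633]), [np.float64(0.0021535226793308548), np.float64(0.0021535226793306947)])
(array([0.55229798, 0.15055157, 0.14259801]), [np.float64(0.0011345669631507948), np.float64(0.001134566963150804)])
(array([0.56357452, 0.21115862, 0.05755166]), [np.float64(0.0014364015146105778), np.float64(0.0014364015146105429)])
(array([0.55917014, 0.18912012, 0.06071655]), [np.float64(0.0014322102410902334), np.float64(0.0014322102410902929)])
[[0.58873459 0.18374882 0.        ]
 [0.57669881 0.22269765 0.        ]] [[0.54855078 0.22378543 0.        ]
 [0.54176506 0.19325606 0.        ]
 [0.58724159 0.21643387 0.        ]]
top at .07 side [[0.57111442 0.22780326 0.07      ]
 [0.55607379 0.22973723 0.07      ]
 [0.53698727 0.20337638 0.07      ]
 [0.5139037  0.20194318 0.07      ]
 [0.54705973 0.17908424 0.07      ]]
```

Run:
```python
from h import *
def hexp(z,c=(.562,.2005),y=-7.8): 
    a=np.radians(y+60*np.arange(6)); return np.c_[c[0]+.0277*np.cos(a),c[1]+.0277*np.sin(a),0*a+z]
out=[]
for fn,o,k in [('w3',(240,190),2.5),('side3',(204,262),5),('side0',(204,262),5),('scene3',(370,225),5)]:
    c=load(fn); im=cv2.resize(cv2.imread(f'pics/{fn}.png')[o[1]:o[1]+int(300/k*1),o[0]:o[0]+int(400/k)],(400,300),interpolation=cv2.INTER_CUBIC)
    for z,col in [(0,(0,0,255)),(.07,(0,255,0))]:
        p=(proj(c,hexp(z))-o+.5)*k; cv2.polylines(im,[p.round().astype(int)],True,col,1)
    s=np.array([.5641,.2003,.0452])
    if fn[-1]=='3': p=((proj(c,s)-o+.5)*k)[0].astype(int); cv2.circle(im,tuple(map(int,p)),4,(255,0,0),-1)
    out.append(im)
cv2.imwrite('pics/z5.png',np.vstack([np.hstack(out[:2]),np.hstack(out[2:])]))
```

```text
(no output)
```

View pics/z5.png

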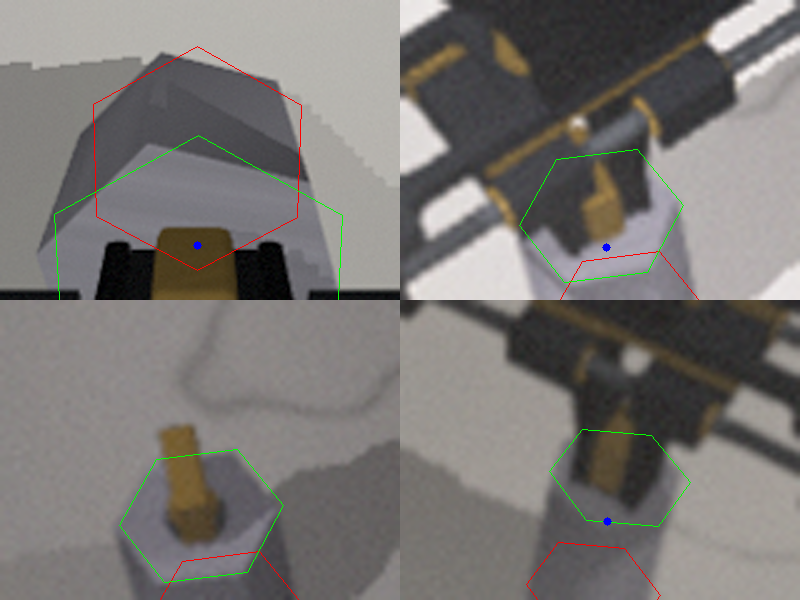

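Call:
send_rows --moves '[0, 0, 0, 0, 0, 0, 1, 0, 0, 0, 0, 0, 0, 1, 0, 0, 0, 0, 0, 0, 1, 0, 0, 0, 0, 0, 0, 1, 0, 0, 0, 0, 0, 0, 1, 0, 0, 0, 0, 0, 0, 1, 0, 0, 0, 0, 0, 0, 1, 0, 0, 0, 0, 0, 0, 1]'

```text
time_s: 5.55
position: [0.5641, 0.2002, 0.0452]
tcp_rot: [[-0.991, 0.135, -0.0], [0.135, 0.991, -0.0], [0.0, -0.0, -1.0]]
force: [0.7, 0.3, -0.4]
opening: 0.781
```

Run:
```python
from h import *
s=read_state(); print(s['time_s'],s['position'],s['opening'],s['force'],s['tau'])
t=[]
for n,(u,v) in [('side',(244,305)),('scene',(410,262))]:
    c=snap(n,n+'4'); 
    im=c['pixels'][v-50:v+50,u-50:u+50,::-1]; t.append(cv2.resize(im,(400,400),interpolation=cv2.INTER_CUBIC))
im=np.hstack(t);cv2.imwrite('pics/z6.png',(255*(im/255.)**.6).astype(np.uint8)); snap('wrist','w4')
```

```text
5.55 [0.5641371  0.20023325 0.04523546] 0.7805480387790574 [ 0.67927919  0.3084916  -0.42521806] [-1.15823124e-03 -4.51737034e+01 -1.16499880e+01 -1.00196031e-02
  8.44820123e-02 -7.58004057e-05]
```

View pics/z6.png

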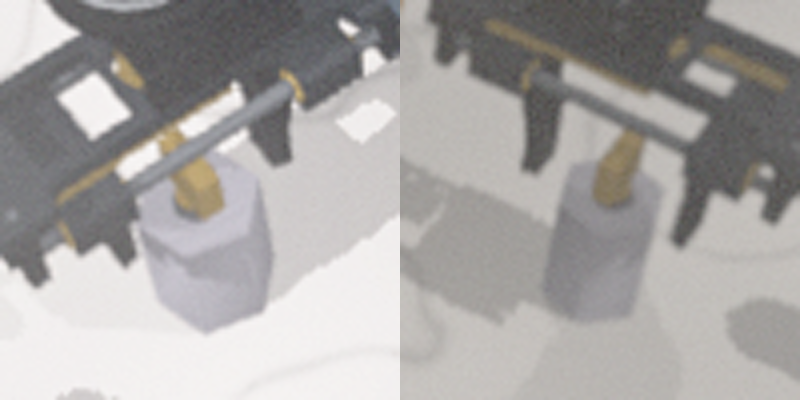

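View pics/w4.png

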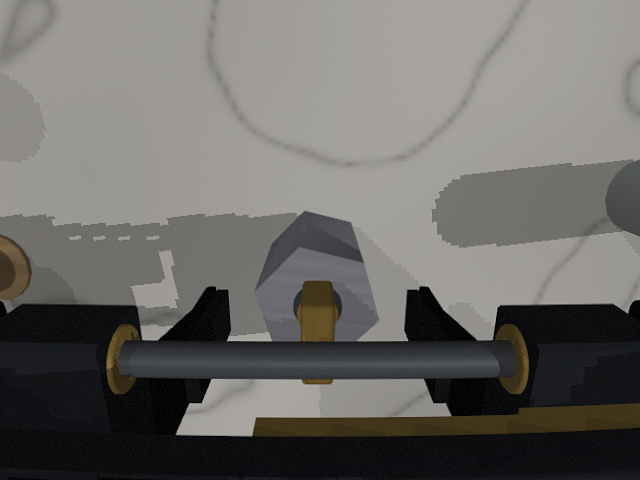

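Run:
```python
from h import *
s=read_state(); R=s['tcp_rot'];p=s['position']; t=[]
for n,(u,v) in [('side',(244,305)),('scene',(410,262))]:
    c=load(n+'4'); im=c['pixels'][v-50:v+50,u-50:u+50,::-1]; im=(255*(cv2.resize(im,(400,400),interpolation=cv2.INTER_CUBIC)/255.)**.6).astype(np.uint8)
    for h,col in [(0,(0,0,255)),(.0125,(0,255,0)),(.025,(255,0,0))]:
        for sg in (-1,1):
            for x in (-.0095,.0095):
                a=proj(c,[p+R@[x,sg*.034,-h]])[0]; b=proj(c,[p+R@[x,sg*.044,-h]])[0]
                f=lambda q:tuple(int(k) for k in ((q-[u-50,v-50]+.5)*4))
                cv2.line(im,f(a),f(b),col,1)
    t.append(im)
cv2.imwrite('pics/z7.png',np.hstack(t))
c=load('w4'); 
for h in (0,.0125,.025,.04): print(h,[proj(c,[p+R@[x,y,-h]])[0].round() for x in(-.0095,0,.0095) for y in (-.034,.034)])
```

```text
0 [array([250., 305.]), array([388., 305.]), array([249., 287.]), array([389., 287.]), array([248., 269.]), array([390., 269.])]
0.0125 [array([245., 317.]), array([392., 317.]), array([244., 298.]), array([393., 298.]), array([243., 279.]), array([394., 279.])]
0.025 [array([241., 330.]), array([397., 330.]), array([240., 310.]), array([398., 310.]), array([238., 290.]), array([399., 290.])]
0.04 [array([234., 348.]), array([403., 348.]), array([233., 327.]), array([405., 327.]), array([231., 305.]), array([407., 305.])]
```

View pics/z7.png

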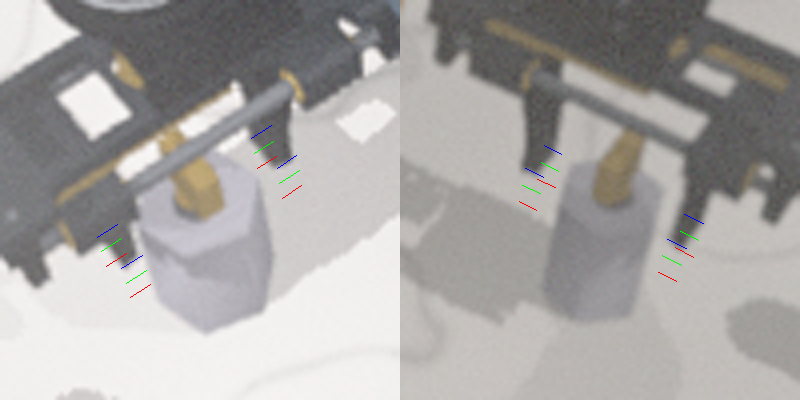

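The overlays show the real fingertips about 25 mm above the reported TCP. The blue marks match in all three cameras, which is why the fingers closed on the plug. The mould is still standing on the bench. The mould can be carried by its coaxial plug, which also removes a regrasp. First I measure its present yaw and the nest.

Run:
```python
from h import *
im=cv2.imread('pics/w4.png')[200:340,240:400]; cv2.imwrite('pics/z8.png',cv2.resize(im,None,fx=5,fy=5,interpolation=cv2.INTER_CUBIC))
a,b=load('scene4'),load('side4')
A=lambda p:np.array([(p[0]-400)/4+360-.4,p[1]/4+212-.4]);B=lambda p:np.array([p[0]/4+194-.4,p[1]/4+255-.4])
print('rod -y ring',tri([(a,A((533,77))),(b,B((292,82)))]))
```

```text
rod -y ring (array([0.5526075 , 0.14931122, 0.116182  ]), [np.float64(0.0019962290159689466), np.float64(0.001996229015968922)])
```

View pics/z8.png

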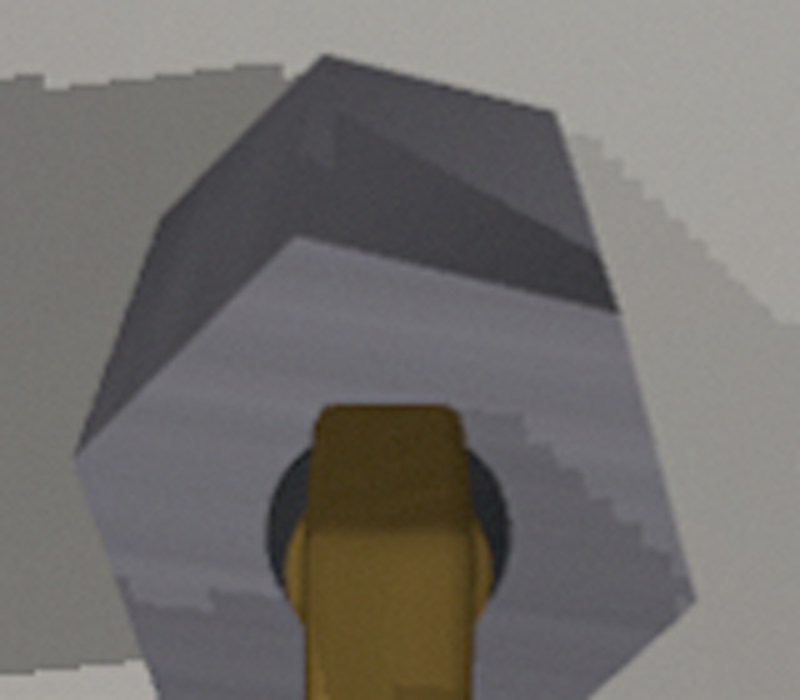

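Run:
```python
from h import *
c=load('w4'); Z=lambda P:np.array(P,float)/5-.4+np.array([240,200])
P=onz(c,Z([(77,455),(297,237),(618,312),(693,600)]),.07)[:,:2]
Q=onz(c,Z([(160,220),(325,55),(553,110)]),0)[:,:2]
for X in (P,Q):
    for i in range(len(X)-1):
        e=X[i+1]-X[i]; print(np.linalg.norm(e),np.degrees(np.arctan2(e[1],e[0]))%60)
print('centre', (P[0]+P[3])/2)
B=onz(c,Z([(315,520),(465,520)]),.104); print('bar end',B, B.mean(0))
```

```text
0.026979684489455154 7.940379026246987
0.02721724834065496 8.451227772915203
0.027430552133952464 7.8798680234699345
0.02763580384958 7.58070929000489
0.026917612714128025 8.398103749193623
centre [0.5618918  0.19991115]
bar end [[0.54460434 0.19722936 0.104     ]
 [0.54596691 0.20724112 0.104     ]] [0.54528562 0.20223524 0.104     ]
```

Call:
send_rows --moves '[0, 0, 0, -0.2, 0, 0.3, 1, 0, 0, 0, 0, 0, 0, 0.6, 0, 0, 0, 0, 0, 0, 0.3, 0, 0, 0, 0, 0, 0, 0, 0, 0, 0, 0, 0, 0, -0.3, 0, 0, 0, 0, 0, 0, -0.5, 0, 0, 0, 0, 0, 0, -0.7, 0, 0, 0, 0, 0, 0, -1, 0, 0, 0, 0, 0, 0, -1, 0, 0, 0, 0, 0, 0, -1, 0, 0, 0, 0, 0, 0, -1, 0, 0, 0, 0, 0, 0, -1]'

```text
time_s: 6.9
position: [0.5621, 0.2005, 0.0482]
tcp_rot: [[-0.991, 0.135, 0.0], [0.135, 0.991, 0.0], [0.0, 0.0, -1.0]]
force: [-0.4, 1.2, -1.5]
opening: 0.141
```

Run:
```python
from h import *
s=read_state(); print(s['time_s'],s['position'],s['opening'],s['force'],s['moment'])
```

```text
6.9 [0.56214398 0.20045744 0.04824066] 0.1407216224866689 [-0.36782747  1.1780973  -1.4640859 ] [ 0.14948726 -0.07755489 -0.02030567]
```

Call:
send_rows --moves '[0, 0, 0, 0, 0, 0.3, -1, 0, 0, 0, 0, 0, 0.6, -1, 0, 0, 0, 0, 0, 0.9, -1, 0, 0, 0, 0, 0, 1.2, -1, 0, 0, 0, 0, 0, 1.5, -1, 0, 0, 0, 0, 0, 1.5, -1, 0, 0, 0, 0, 0, 1.5, -1, 0, 0, 0, 0, 0, 1, -1, 0, 0, 0, 0, 0, 0.5, -1, 0, 0, 0, 0, 0, 0, -1, 0, 0, 0, 0, 0, 0, -1]'

```text
time_s: 8.0
position: [0.5616, 0.2002, 0.1379]
tcp_rot: [[-0.991, 0.135, -0.001], [0.135, 0.991, -0.0], [0.001, -0.0, -1.0]]
force: [-0.6, -0.8, -4.7]
opening: 0.132
```

Run:
```python
from h import *
s=read_state(); print(s['time_s'],s['position'],s['opening'],s['force'],s['moment'])
c=snap('wrist','w5'); cv2.imwrite('pics/w5.png',c['pixels'][200:440,220:420,::-1].repeat(2,0).repeat(2,1))
```

```text
8.0 [0.56162955 0.20016563 0.13786017] 0.13163513584320521 [-0.57711958 -0.80163075 -4.7057442 ] [ 0.02203178 -0.00448532 -0.01337796]
```

View pics/w5.png

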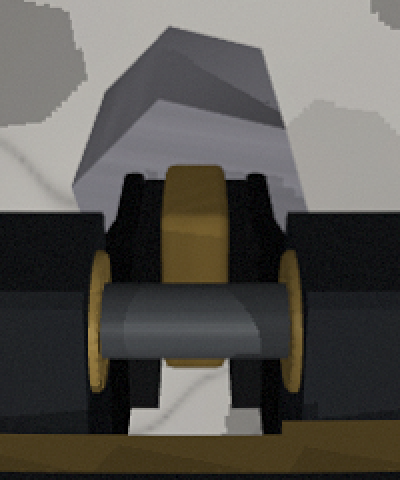

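Run:
```python
from h import *
c=load('w5'); Z=lambda P:np.array(P,float)/2-.25+np.array([220,200])
P=onz(c,Z([(72,185),(160,100),(284,128)]),.1597)[:,:2]
Q=onz(c,Z([(105,93),(170,27),(261,48)]),.0897)[:,:2]
for X in (P,Q):
    for i in range(2):
        e=X[i+1]-X[i]; print(np.linalg.norm(e),np.degrees(np.arctan2(e[1],e[0]))%60)
print(P-Q)
for X in (P,Q):  # centre: from corner 1,2 edge: hex centre
    a,b,d=X; print((a+d)/2-(b-(a+d)/2)*1 if 0 else a+d-b)
```

```text
0.027166119936837402 7.287757326081234
0.026753893619487948 8.880943032244502
0.027855349300141302 8.064730625037555
0.027178671774226146 8.961033588832876
[[-9.11948004e-04  2.63854246e-04]
 [-1.95430550e-04 -5.36266335e-05]
 [-3.13031786e-04 -4.63537878e-04]]
[0.56075586 0.19913814]
[0.56178541 0.19928419]
```

Call:
send_rows --moves '[0, 0, 1.3, 0.1, -1, 0, -1, 0, 0, 1.3, 0.1, -2, 0, -1, 0, 0, 1.4, 0.15, -3, 0, -1, 0, 0, 1.4, 0.15, -3, 0, -1, 0, 0, 1.4, 0.15, -3, 0, -1, 0, 0, 1.4, 0.15, -3, 0, -1, 0, 0, 1.4, 0.15, -3, 0, -1, 0, 0, 1.4, 0.15, -3, 0, -1, 0, 0, 1.4, 0.15, -3, 0, -1, 0, 0, 1.4, 0.15, -3, 0, -1, 0, 0, 1.4, 0.15, -3, 0, -1, 0, 0, 1.4, 0.15, -3, 0, -1, 0, 0, 1.4, 0.15, -2, 0, -1, 0, 0, 1.4, 0.15, -1, 0, -1, 0, 0, 0, 0, 0, 0, -1, 0, 0, 0, 0, 0, 0, -1]'

```text
time_s: 9.65
position: [0.5814, -0.1592, 0.1374]
tcp_rot: [[-0.98, -0.201, -0.002], [-0.201, 0.98, 0.001], [0.002, 0.002, -1.0]]
force: [0.1, 0.3, -4.5]
opening: 0.134
```

Run:
```python
from h import *
s=read_state(); print(s['time_s'],s['position'],s['joint_positions'],s['opening'],np.degrees(np.arctan2(s['tcp_rot'][1,1],s['tcp_rot'][0,1])))
c=snap('wrist','w6')
```

```text
9.65 [ 0.58142264 -0.15921233  0.13741876] [-2.59390164e+01  3.26994740e+01  8.85676649e+01  3.02061435e-02
  5.88630948e+01 -1.27543654e+02] 0.13385668118057423 101.58891239749018
```

View pics/w6.png

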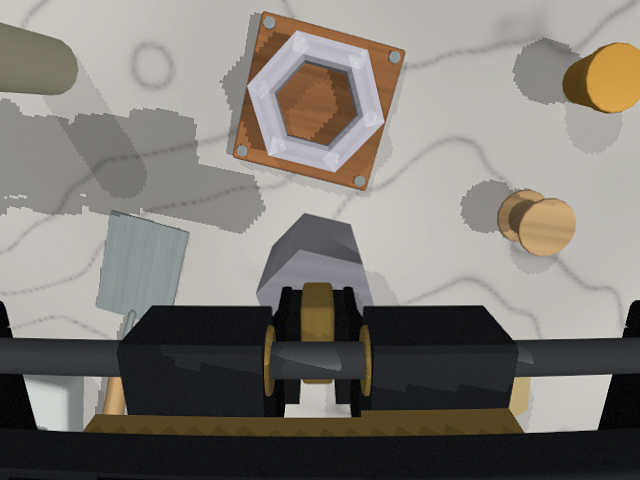

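Run:
```python
from h import *
im=cv2.imread('pics/w6.png')[5:195,220:410]; cv2.imwrite('pics/z9.png',cv2.resize(im,(570,570),interpolation=cv2.INTER_CUBIC))
```

```text
(no output)
```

View pics/z9.png

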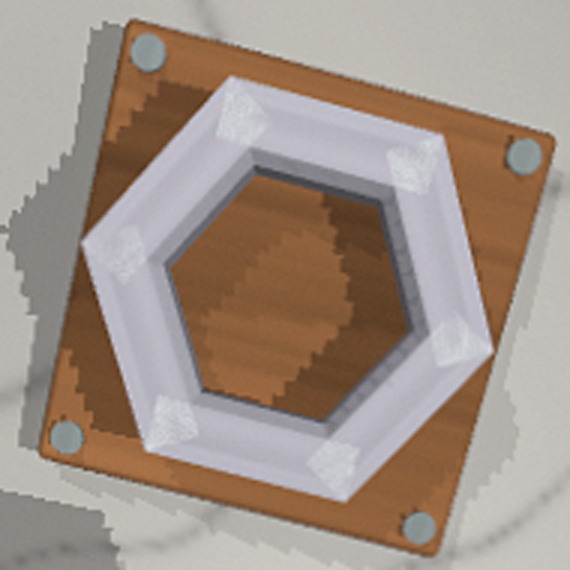

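Run:
```python
from h import *
c=load('w6'); Z=lambda P:np.array(P,float)/3-.33+np.array([220,5])
def fit(P,n=6,z=0):
    P=onz(c,Z(P),z)[:,:2]; m=P.mean(0); d=P-m; ang=np.arctan2(d[:,1],d[:,0]); w=np.exp(1j*n*ang).mean(); print(m,'corner ang',np.degrees(np.angle(w))/n,abs(w),'r',np.linalg.norm(d,axis=1).round(4))
fit([(232,76),(443,134),(493,350),(345,500),(150,451),(82,242)],6,.032)
fit([(258,173),(383,203),(412,328),(323,421),(203,391),(168,268)],6,.012)
fit([(130,18),(553,137),(433,556),(42,455)],4,.012)
print('expected r',.083/2/np.cos(np.pi/6),.051/2/np.cos(np.pi/6),.104/2**.5)
# outer ring triangulated with side0
b=load('side0'); NT=lambda p:(np.array(p,float)-[400,300])/4+np.array((365,183))-.4
W=Z([(232,76),(443,134),(493,350),(345,500),(150,451),(82,242)]); Wp=onz(c,W,.032)
K=[(575,352),(505,407),(535,485),(632,508),(700,445),(668,373)]
Sp=onz(b,[NT(p) for p in K],.032)
for w,p in zip(W,Wp):
    j=np.argmin(np.linalg.norm(Sp-p,axis=1)); print(tri([(c,w),(b,NT(K[j]))]))
```

```text
[ 0.49433952 -0.17791235] corner ang 27.40324017360449 0.9992645873914713 r [0.0476 0.0476 0.0473 0.0474 0.0473 0.0478]
[ 0.49427566 -0.177836  ] corner ang 27.27774369567645 0.9971925699526327 r [0.0294 0.0307 0.0299 0.0299 0.0305 0.0302]
[ 0.49438998 -0.17819697] corner ang 42.203308738294865 0.9996930828009398 r [0.0721 0.0716 0.0719 0.0715]
expected r 0.047920072342738936 0.02944486372867091 0.07353910524340093
(array([ 0.45193449, -0.19956967,  0.03178919]), [np.float64(1.9074920548636285e-05), np.float64(1.907492054843858e-05)])
(array([ 0.4537059 , -0.15140538,  0.02580966]), [np.float64(0.0006536807402022655), np.float64(0.0006536807402022089)])
(array([ 0.49649116, -0.12965798,  0.02573875]), [np.float64(0.00012111697077276077), np.float64(0.0001211169707727418)])
(array([ 0.53746786, -0.15585326,  0.02682885]), [np.float64(0.0003975248457714642), np.float64(0.00039752484577132614)])
(array([ 0.53395277, -0.20327296,  0.03152066]), [np.float64(0.000696981132808404), np.float64(0.0006969811328083063)])
(array([ 0.49208326, -0.22606927,  0.02994302]), [np.float64(6.156534649602294e-05), np.float64(6.156534649598387e-05)])
```

Call:
send_rows --moves '[0, 0, 0, -1, -0.2, 0, -1, 0, 0, 0, -2, -0.4, 0, -1, 0, 0, 0, -2.7, -0.57, 0, -1, 0, 0, 0, -2, -0.4, 0, -1, 0, 0, 0, -1, -0.2, 0, -1, 0, 0, -0.3, 0, 0, 0, -1, 0, 0, 0, 0, 0, -1, -1, 0, 0, 0, 0, 0, -1.5, -1, 0, 0, 0, 0, 0, -1.5, -1, 0, 0, 0, 0, 0, -0.5, -1, 0, 0, 0, 0, 0, 0, -1, 0, 0, 0, 0, 0, 0, -1]'

```text
time_s: 10.9
position: [0.496, -0.1776, 0.0933]
tcp_rot: [[-0.98, -0.197, 0.001], [-0.197, 0.98, -0.0], [-0.001, -0.001, -1.0]]
force: [0.6, -0.2, -5.2]
opening: 0.139
```

Run:
```python
from h import *
s=read_state(); print(s['time_s'],s['position'],s['force'],s['opening'],np.degrees(np.arctan2(s['tcp_rot'][1,1],s['tcp_rot'][0,1])))
t=[]
for n,(u,v) in [('side',(415,200)),('scene',(270,190))]:
    c=snap(n,n+'7'); 
    im=c['pixels'][v-50:v+50,u-50:u+50,::-1]; t.append(cv2.resize(im,(400,400),interpolation=cv2.INTER_CUBIC))
im=np.hstack(t);cv2.imwrite('pics/z10.png',(255*(im/255.)**.6).astype(np.uint8)); c=snap('wrist','w7')
im=c['pixels'][130:330,200:440,::-1]; cv2.imwrite('pics/z11.png',cv2.resize(im,(720,600),interpolation=cv2.INTER_CUBIC))
```

```text
10.9 [ 0.49600089 -0.1775871   0.09330321] [ 0.59995643 -0.17844314 -5.24101555] 0.13884975705476893 101.38004346766466
```

View pics/z10.png

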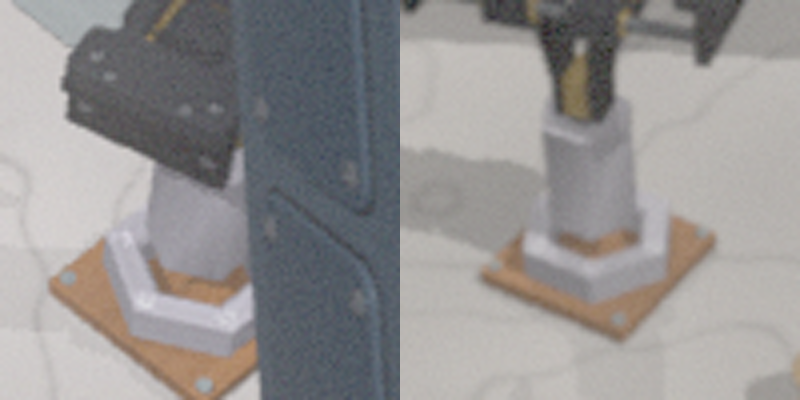

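View pics/z11.png

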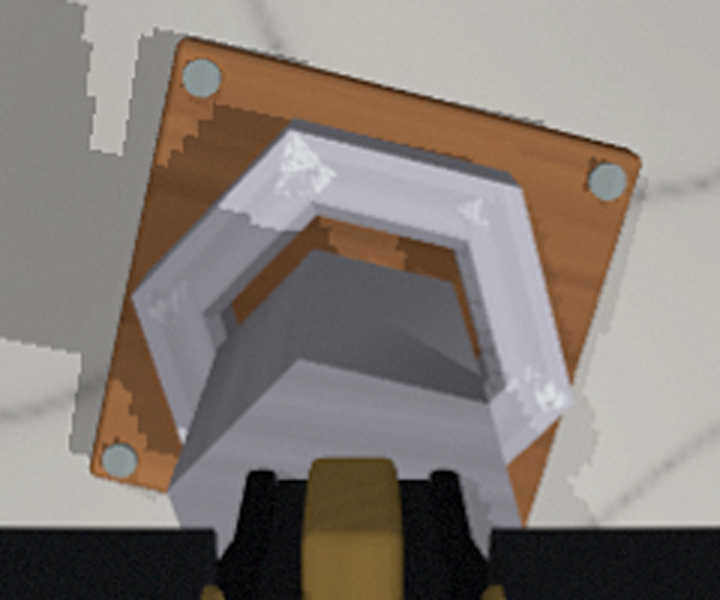

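Run:
```python
from h import *
c=load('w7'); Z=lambda P:np.array(P,float)/3-.33+np.array([200,130])
N=onz(c,Z([(133,295),(293,125),(520,187),(572,403)]),.032)[:,:2]; print('nest c',(N[0]+N[3])/2)
M=onz(c,Z([(314,252),(448,280)]),.0451)[:,:2]; T=onz(c,Z([(170,487),(300,360),(490,405)]),.1151)[:,:2]
for X in (N,M,T):
    for i in range(len(X)-1):
        e=X[i+1]-X[i]; L=np.linalg.norm(e); r=.0479 if X is N else .0277
        n=np.array([-e[1],e[0]])/L; print(L,np.degrees(np.arctan2(e[1],e[0]))%60, (X[i]+X[i+1])/2+n*r*np.cos(np.pi/6),(X[i]+X[i+1])/2-n*r*np.cos(np.pi/6))
```

```text
nest c [ 0.49418337 -0.17827586]
0.048345328381163365 27.50300483326467 [ 0.44897415 -0.24760654] [ 0.49354767 -0.17763203]
0.04714233717128786 26.147603314288958 [ 0.41106799 -0.17332742] [ 0.49384575 -0.17890155]
0.047855461674456826 26.89941531026364 [ 0.45661153 -0.10477677] [ 0.49414713 -0.17876535]
0.026595830084460273 29.29431362963983 [ 0.4485463  -0.17725931] [ 0.49652047 -0.17785022]
0.027005930681919223 26.744137373058777 [ 0.46988963 -0.21826606] [ 0.49619964 -0.17814558]
0.027496683835980293 27.36728954036245 [ 0.44842098 -0.17596536] [ 0.49634814 -0.17816914]
```

Call:
send_rows --moves '[0, 0, 0, -0.2, 0, 0, -1, 0, 0, 0, 0, 0, 0, -1, 0, 0, 0, 0, 0, -0.5, -1, 0, 0, 0, 0, 0, -0.5, -1, 0, 0, 0, 0, 0, -0.3, -1, 0, 0, 0, 0, 0, -0.2, -1, 0, 0, 0, 0, 0, -0.2, -1, 0, 0, 0, 0, 0, 0, -1]'

```text
time_s: 11.85
position: [0.493, -0.1774, 0.0759]
tcp_rot: [[-0.98, -0.197, -0.001], [-0.197, 0.98, 0.0], [0.001, 0.0, -1.0]]
force: [0.9, -0.1, -4.6]
opening: 0.134
```

Run:
```python
from h import *
s=read_state(); print(s['time_s'],s['position'],s['force'],s['moment'])
```

```text
11.85 [ 0.49297885 -0.177353    0.0758819 ] [ 0.92538559 -0.08360863 -4.61124084] [ 0.05412064  0.04888285 -0.00472616]
```

Call:
send_rows --moves '[0, 0, 0, 0.07, 0, 0, -1, 0, 0, 0, 0, 0, -0.2, -1, 0, 0, 0, 0, 0, -0.2, -1, 0, 0, 0, 0, 0, -0.2, -1, 0, 0, 0, 0, 0, -0.2, -1, 0, 0, 0, 0, 0, 0, -1]'

```text
time_s: 12.45
position: [0.4936, -0.1773, 0.0679]
tcp_rot: [[-0.98, -0.197, -0.001], [-0.197, 0.98, 0.0], [0.001, 0.001, -1.0]]
force: [-0.0, 0.2, -4.0]
opening: 0.139
```

Run:
```python
from h import *
s=read_state(); print(s['time_s'],s['position'],s['force'],s['moment'])
```

```text
12.45 [ 0.49357262 -0.17728992  0.06789717] [-0.02160378  0.17715066 -4.03870042] [0.10086894 0.02697459 0.01234728]
```

Going in freely (bottom now about 0.020). I continue down in fine steps to the floor, which should be at z≈0.060.

Call:
send_rows --moves '[0, 0, 0, 0, 0, -0.2, -1, 0, 0, 0, 0, 0, -0.2, -1, 0, 0, 0, 0, 0, -0.1, -1, 0, 0, 0, 0, 0, -0.1, -1, 0, 0, 0, 0, 0, -0.05, -1, 0, 0, 0, 0, 0, 0, -1]'

```text
time_s: 13.05
position: [0.4938, -0.1774, 0.0617]
tcp_rot: [[-0.98, -0.197, -0.0], [-0.197, 0.98, 0.0], [0.0, 0.0, -1.0]]
force: [0.6, -0.4, -4.3]
opening: 0.138
```

Run:
```python
from h import *
s=read_state(); print(s['time_s'],s['position'],s['force'],s['moment'])
```

```text
13.05 [ 0.49380679 -0.17741969  0.06166839] [ 0.61004431 -0.3607846  -4.29453733] [-0.01383043  0.0167257  -0.01083247]
```

Call:
send_rows --moves '[0, 0, 0, 0, 0, -0.05, -1, 0, 0, 0, 0, 0, -0.05, -1, 0, 0, 0, 0, 0, -0.05, -1, 0, 0, 0, 0, 0, 0, -1]'

```text
time_s: 13.45
position: [0.4939, -0.1775, 0.0603]
tcp_rot: [[-0.98, -0.197, 0.0], [-0.197, 0.98, -0.0], [-0.0, -0.0, -1.0]]
force: [0.6, 0.6, -4.3]
opening: 0.133
```

Run:
```python
from h import *
s=read_state(); print(s['time_s'],s['position'],s['force'],s['moment'])
```

```text
13.45 [ 0.49391    -0.17745618  0.06030584] [ 0.60374924  0.55998879 -4.32054223] [ 0.04557091  0.02568059 -0.0027773 ]
```

Call:
send_rows --moves '[0, 0, 0, 0, 0, -0.05, -1, 0, 0, 0, 0, 0, -0.05, -1, 0, 0, 0, 0, 0, 0, -1]'

```text
time_s: 13.75
position: [0.494, -0.1774, 0.0601]
tcp_rot: [[-0.98, -0.197, 0.0], [-0.197, 0.98, -0.0], [-0.0, -0.0, -1.0]]
force: [-2.4, 0.5, 4.4]
opening: 0.134
```

Run:
```python
from h import *
s=read_state(); print(s['time_s'],s['position'],s['force'],s['moment'])
```

```text
13.75 [ 0.49396822 -0.1774296   0.0601107 ] [-2.37171647  0.46450631  4.43249937] [ 0.25307499  0.28022868 -0.03027261]
```

Call:
send_rows --moves '[0, 0, 0, 0, 0, 0.08, -1, 0, 0, 0, 0, 0, 0, -0.6, 0, 0, 0, 0, 0, 0, -0.2, 0, 0, 0, 0, 0, 0, -0.2, 0, 0, 0, 0, 0, 0, -0.2]'

```text
time_s: 14.25
position: [0.4941, -0.1776, 0.0601]
tcp_rot: [[-0.98, -0.197, 0.0], [-0.197, 0.98, -0.0], [-0.0, -0.0, -1.0]]
force: [0.1, -0.3, 0.7]
opening: 0.36
```

Run:
```python
from h import *
s=read_state(); print(s['time_s'],s['position'],s['force'],s['moment'],s['opening'])
c=snap('wrist','w8')
im=c['pixels'][150:400,190:450,::-1]; cv2.imwrite('pics/z12.png',cv2.resize(im,(624,600),interpolation=cv2.INTER_CUBIC))
c=snap('scene','scene8');im=c['pixels'][150:250,220:320,::-1]; cv2.imwrite('pics/z13.png',cv2.resize(im,(500,500),interpolation=cv2.INTER_CUBIC))
```

```text
14.25 [ 0.49405912 -0.17763973  0.0600569 ] [ 0.06803538 -0.33057975  0.71696095] [0.06336421 0.00956765 0.07725557] 0.3603730738341751
```

View pics/z12.png

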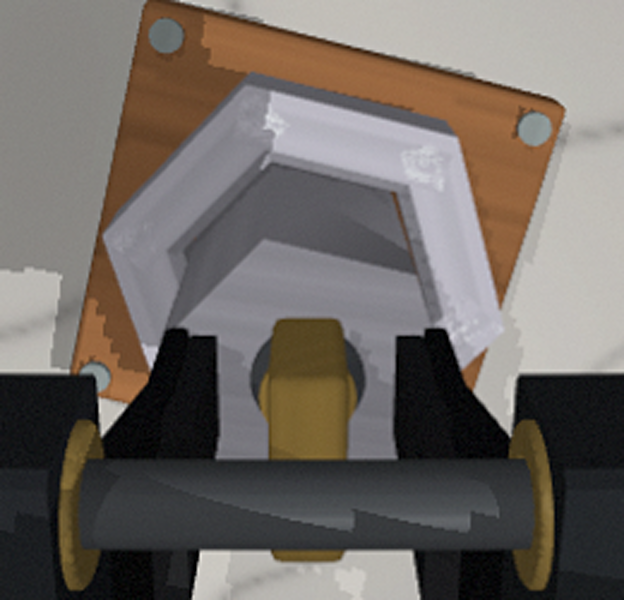

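View pics/z13.png

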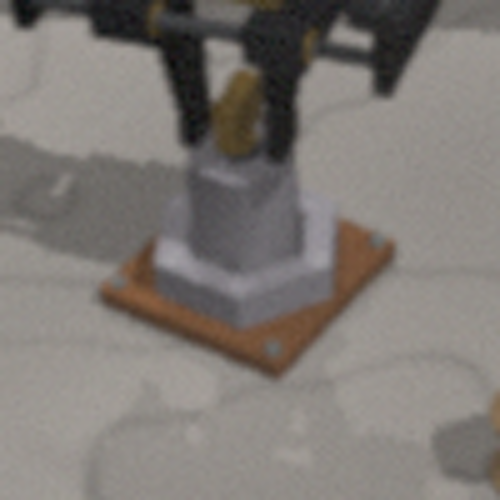

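Call:
send_rows --moves '[0, 0, 0, 0, 0, 0, -0.6, 0, 0, 0, 0, 0, 0, -0.8, 0, 0, 0, 0, 0, 0, -1, 0, 0, 0, 0, 0, 0, -1, 0, 0, 0, 0, 0, 0, -1, 0, 0, 0, 0, 0, 0, -1]'

```text
time_s: 14.95
position: [0.4939, -0.1774, 0.0601]
tcp_rot: [[-0.98, -0.197, 0.0], [-0.197, 0.98, 0.0], [-0.0, 0.0, -1.0]]
force: [-0.2, 0.1, 0.3]
opening: 0.136
```

```bash
cat > m.py <<'E'
from h import *
s=read_state(); print(round(s['time_s'],2),s['position'].round(4),'F',s['force'].round(2),'M',s['moment'].round(3),'op',round(s['opening'],3),'yaw',np.degrees(np.arctan2(s['tcp_rot'][1,1],s['tcp_rot'][0,1])).round(2),'j6',s['joint_positions'][5].round(1),'tau6',s['tau'][5].round(4))
E
python3 m.py
```

```text
14.95 [ 0.4939 -0.1774  0.0601] F [-0.2   0.1   0.26] M [ 0.12  -0.085  0.004] op 0.136 yaw 101.35 j6 -133.3 tau6 0.0039
```

Call:
send_rows --moves '[0, 0, -5, 0, 0, 0, -1, 0, 0, -5, 0, 0, 0, -1, 0, 0, -5, 0, 0, 0, -1, 0, 0, -5, 0, 0, 0, -1, 0, 0, 0, 0, 0, 0, -1]'

```text
time_s: 15.45
position: [0.4939, -0.1773, 0.06]
tcp_rot: [[-0.989, 0.15, 0.0], [0.15, 0.989, 0.0], [-0.0, 0.0, -1.0]]
force: [-0.0, 0.7, 0.1]
opening: 0.134
```

```bash
python3 m.py
```

```text
15.45 [ 0.4939 -0.1773  0.06  ] F [-0.    0.73  0.14] M [ 0.103 -0.079 -0.015] op 0.134 yaw 81.35 j6 -113.3 tau6 0.2847
```

Call:
send_rows --moves '[0, 0, -4, 0, 0, 0, -1, 0, 0, -4, 0, 0, 0, -1, 0, 0, 0, 0, 0, 0, -1]'

```text
time_s: 15.75
position: [0.4939, -0.1774, 0.0601]
tcp_rot: [[-0.959, 0.285, 0.0], [0.285, 0.959, 0.0], [-0.0, 0.0, -1.0]]
force: [0.2, 0.5, -0.1]
opening: 0.134
```

```bash
python3 m.py
```

```text
15.75 [ 0.4939 -0.1774  0.0601] F [ 0.22  0.51 -0.09] M [ 0.114 -0.065 -0.002] op 0.134 yaw 73.45 j6 -105.4 tau6 0.2341
```

Call:
send_rows --moves '[0, 0, -4, 0, 0, 0, -1, 0, 0, -4, 0, 0, 0, -1, 0, 0, 0, 0, 0, 0, -1]'

```text
time_s: 16.05
position: [0.4939, -0.1775, 0.06]
tcp_rot: [[-0.91, 0.415, 0.0], [0.415, 0.91, -0.0], [-0.0, -0.0, -1.0]]
force: [0.9, -0.1, 0.3]
opening: 0.137
```

```bash
python3 m.py
```

```text
16.05 [ 0.4939 -0.1775  0.06  ] F [ 0.93 -0.13  0.29] M [ 0.046 -0.109 -0.033] op 0.137 yaw 65.49 j6 -97.5 tau6 0.2334
```

Call:
send_rows --moves '[0, 0, -4, 0, 0, 0, -1, 0, 0, -4, 0, 0, 0, -1, 0, 0, 0, 0, 0, 0, -1]'

```text
time_s: 16.35
position: [0.494, -0.1775, 0.0601]
tcp_rot: [[-0.844, 0.537, 0.0], [0.537, 0.844, -0.0], [-0.0, 0.0, -1.0]]
force: [0.6, 0.8, 0.4]
opening: 0.132
```

```bash
python3 m.py
```

```text
16.35 [ 0.494  -0.1775  0.0601] F [0.62 0.76 0.45] M [ 0.053 -0.116  0.007] op 0.132 yaw 57.52 j6 -89.5 tau6 0.2331
```

Call:
send_rows --moves '[0, 0, -4, 0, 0, 0, -1, 0, 0, -4, 0, 0, 0, -1, 0, 0, 0, 0, 0, 0, -1]'

```text
time_s: 16.65
position: [0.494, -0.1774, 0.06]
tcp_rot: [[-0.761, 0.649, 0.0], [0.649, 0.761, -0.0], [-0.0, 0.0, -1.0]]
force: [0.4, 1.2, -0.5]
opening: 0.138
```

```bash
python3 m.py; python3 -c "
from h import *
c=snap('wrist','w9')
im=c['pixels'][100:400,170:470,::-1]; cv2.imwrite('pics/z14.png',cv2.resize(im,(600,600),interpolation=cv2.INTER_CUBIC))"
```

```text
16.65 [ 0.494  -0.1774  0.06  ] F [ 0.44  1.18 -0.49] M [ 0.059 -0.134 -0.001] op 0.138 yaw 49.53 j6 -81.5 tau6 0.2337
```

View pics/z14.png

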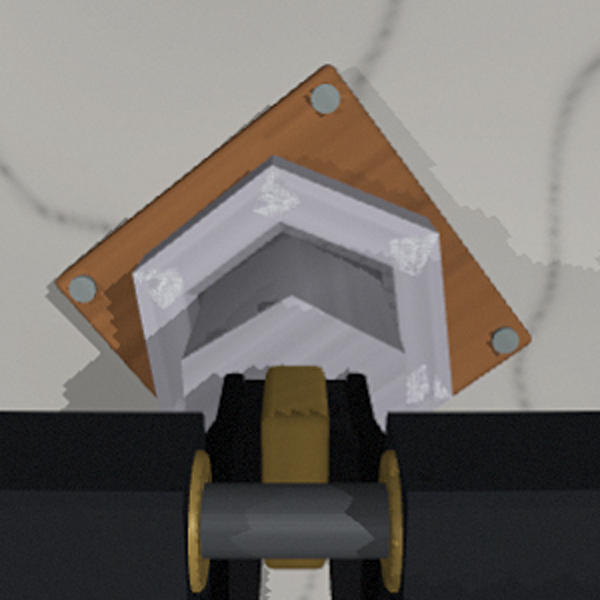

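Call:
send_rows --moves '[0, 0, -4, 0, 0, 0, -1, 0, 0, -4, 0, 0, 0, -1, 0, 0, 0, 0, 0, 0, -1]'

```text
time_s: 17.0
position: [0.494, -0.1774, 0.0601]
tcp_rot: [[-0.663, 0.749, 0.0], [0.749, 0.663, -0.0], [-0.0, 0.0, -1.0]]
force: [0.5, 0.5, -1.4]
opening: 0.133
```

```bash
python3 m.py
```

```text
17.0 [ 0.494  -0.1774  0.0601] F [ 0.51  0.51 -1.38] M [ 0.025 -0.153  0.026] op 0.133 yaw 41.51 j6 -73.5 tau6 0.2393
```

Call:
send_rows --moves '[0, 0, -4, 0, 0, 0, -1, 0, 0, -4, 0, 0, 0, -1, 0, 0, 0, 0, 0, 0, -1]'

```text
time_s: 17.3
position: [0.494, -0.1774, 0.0601]
tcp_rot: [[-0.552, 0.834, 0.0], [0.834, 0.552, -0.0], [-0.0, 0.0, -1.0]]
force: [1.1, 0.9, -1.2]
opening: 0.136
```

```bash
python3 m.py
```

```text
17.3 [ 0.494  -0.1774  0.0601] F [ 1.1   0.9  -1.17] M [ 0.084 -0.183 -0.006] op 0.136 yaw 33.53 j6 -65.5 tau6 0.2419
```

Call:
send_rows --moves '[0, 0, -4, 0, 0, 0, -1, 0, 0, -4, 0, 0, 0, -1, 0, 0, 0, 0, 0, 0, -1]'

```text
time_s: 17.6
position: [0.494, -0.1774, 0.0601]
tcp_rot: [[-0.431, 0.902, 0.0], [0.902, 0.431, -0.0], [-0.0, 0.0, -1.0]]
force: [0.9, 0.7, -0.5]
opening: 0.139
```

```bash
python3 m.py
```

```text
17.6 [ 0.494  -0.1774  0.0601] F [ 0.9   0.69 -0.51] M [ 0.106 -0.225 -0.016] op 0.139 yaw 25.54 j6 -57.5 tau6 0.242
```

Call:
send_rows --moves '[0, 0, -4, 0, 0, 0, -1, 0, 0, -4, 0, 0, 0, -1, 0, 0, 0, 0, 0, 0, -1]'

```text
time_s: 17.9
position: [0.494, -0.1775, 0.0601]
tcp_rot: [[-0.301, 0.953, 0.0], [0.953, 0.301, -0.0], [-0.0, 0.0, -1.0]]
force: [1.7, 0.6, 0.4]
opening: 0.133
```

```bash
python3 m.py
```

```text
17.9 [ 0.494  -0.1775  0.0601] F [1.7  0.59 0.37] M [ 0.085 -0.204  0.014] op 0.133 yaw 17.55 j6 -49.5 tau6 0.2427
```

Call:
send_rows --moves '[0, 0, -4, 0, 0, 0, -1, 0, 0, -4, 0, 0, 0, -1, 0, 0, 0, 0, 0, 0, -1]'

```text
time_s: 18.2
position: [0.494, -0.1775, 0.0601]
tcp_rot: [[-0.166, 0.986, 0.0], [0.986, 0.166, -0.0], [-0.0, 0.0, -1.0]]
force: [1.2, 1.0, -0.3]
opening: 0.138
```

```bash
python3 m.py
```

```text
18.2 [ 0.494  -0.1775  0.0601] F [ 1.16  1.02 -0.31] M [ 0.073 -0.244 -0.037] op 0.138 yaw 9.55 j6 -41.5 tau6 0.2436
```

Call:
send_rows --moves '[0, 0, -4, 0, 0, 0, -1, 0, 0, -4, 0, 0, 0, -1, 0, 0, 0, 0, 0, 0, -1]'

```text
time_s: 18.5
position: [0.4941, -0.1775, 0.0601]
tcp_rot: [[-0.027, 1.0, 0.0], [1.0, 0.027, -0.0], [-0.0, 0.0, -1.0]]
force: [1.5, 1.0, -0.1]
opening: 0.139
```

```bash
python3 m.py
```

```text
18.5 [ 0.4941 -0.1775  0.0601] F [ 1.54  1.02 -0.06] M [ 0.084 -0.288 -0.021] op 0.139 yaw 1.55 j6 -33.5 tau6 0.2442
```

Call:
send_rows --moves '[0, 0, -4, 0, 0, 0, -1, 0, 0, -4, 0, 0, 0, -1, 0, 0, 0, 0, 0, 0, -1]'

```text
time_s: 18.8
position: [0.4941, -0.1775, 0.0601]
tcp_rot: [[0.112, 0.994, 0.0], [0.994, -0.112, -0.0], [-0.0, 0.0, -1.0]]
force: [2.0, 1.4, -0.2]
opening: 0.136
```

```bash
python3 m.py
```

```text
18.8 [ 0.4941 -0.1775  0.0601] F [ 2.04  1.42 -0.17] M [ 0.101 -0.277  0.008] op 0.136 yaw -6.45 j6 -25.5 tau6 0.2448
```

Call:
send_rows --moves '[0, 0, -4, 0, 0, 0, -1, 0, 0, -4, 0, 0, 0, -1, 0, 0, 0, 0, 0, 0, -1]'

```text
time_s: 19.1
position: [0.4941, -0.1775, 0.0601]
tcp_rot: [[0.249, 0.968, 0.0], [0.968, -0.249, -0.0], [-0.0, 0.0, -1.0]]
force: [0.9, 1.9, 0.1]
opening: 0.135
```

```bash
python3 m.py
```

```text
19.1 [ 0.4941 -0.1775  0.0601] F [0.94 1.88 0.13] M [ 0.106 -0.294 -0.017] op 0.135 yaw -14.44 j6 -17.5 tau6 0.2452
```

Call:
send_rows --moves '[0, 0, -4, 0, 0, 0, -1, 0, 0, -4, 0, 0, 0, -1, 0, 0, 0, 0, 0, 0, -1]'

```text
time_s: 19.4
position: [0.4941, -0.1776, 0.0601]
tcp_rot: [[0.382, 0.924, 0.001], [0.924, -0.382, -0.0], [0.0, 0.001, -1.0]]
force: [1.6, 0.8, 0.5]
opening: 0.13
```

```bash
python3 m.py; python3 -c "
from h import *
c=snap('wrist','w10')
im=c['pixels'][100:400,170:470,::-1]; cv2.imwrite('pics/z15.png',cv2.resize(im,(600,600),interpolation=cv2.INTER_CUBIC))"
```

```text
19.4 [ 0.4941 -0.1776  0.0601] F [1.65 0.76 0.52] M [ 0.125 -0.317 -0.022] op 0.13 yaw -22.44 j6 -9.5 tau6 0.2457
```

View pics/z15.png

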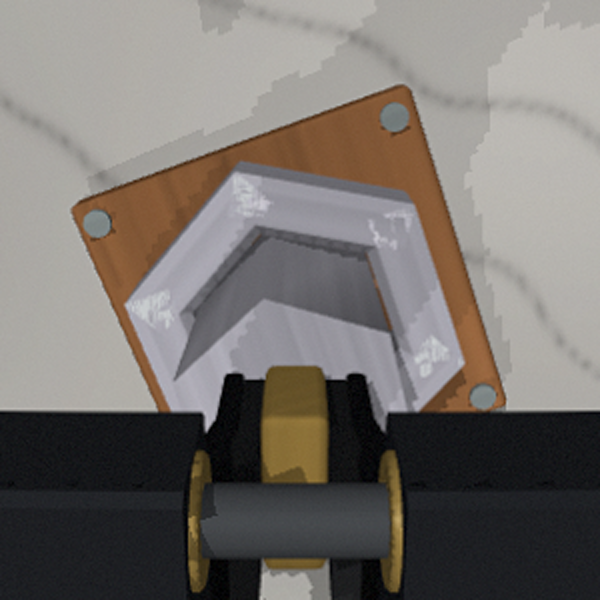

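Call:
send_rows --moves '[0, 0, -4, 0, 0, 0, -1, 0, 0, -4, 0, 0, 0, -1, 0, 0, 0, 0, 0, 0, -1]'

```text
time_s: 19.75
position: [0.4941, -0.1776, 0.0601]
tcp_rot: [[0.507, 0.862, 0.001], [0.862, -0.507, -0.0], [0.0, 0.001, -1.0]]
force: [1.8, 0.5, 0.2]
opening: 0.132
```

```bash
python3 m.py
```

```text
19.75 [ 0.4941 -0.1776  0.0601] F [1.79 0.55 0.19] M [ 0.08  -0.355  0.03 ] op 0.132 yaw -30.48 j6 -1.5 tau6 0.2471
```

Call:
send_rows --moves '[0, 0, -4, 0, 0, 0, -1, 0, 0, -4, 0, 0, 0, -1, 0, 0, 0, 0, 0, 0, -1]'

```text
time_s: 20.05
position: [0.4941, -0.1776, 0.0602]
tcp_rot: [[0.622, 0.783, 0.001], [0.783, -0.622, -0.0], [0.0, 0.001, -1.0]]
force: [1.8, 1.0, 0.3]
opening: 0.137
```

```bash
python3 m.py
```

```text
20.05 [ 0.4941 -0.1776  0.0602] F [1.83 0.95 0.35] M [ 0.072 -0.356 -0.023] op 0.137 yaw -38.46 j6 6.5 tau6 0.2476
```

Call:
send_rows --moves '[0, 0, -4, 0, 0, 0, -1, 0, 0, -4, 0, 0, 0, -1, 0, 0, 0, 0, 0, 0, -1]'

```text
time_s: 20.35
position: [0.4941, -0.1776, 0.0602]
tcp_rot: [[0.725, 0.689, 0.001], [0.689, -0.725, -0.0], [0.0, 0.001, -1.0]]
force: [1.8, 0.6, 0.4]
opening: 0.138
```

```bash
python3 m.py
```

```text
20.35 [ 0.4941 -0.1776  0.0602] F [1.83 0.63 0.37] M [ 0.053 -0.283  0.012] op 0.138 yaw -46.46 j6 14.5 tau6 0.2476
```

Call:
send_rows --moves '[0, 0, -4, 0, 0, 0, -1, 0, 0, -4, 0, 0, 0, -1, 0, 0, 0, 0, 0, 0, -1]'

```text
time_s: 20.65
position: [0.4941, -0.1776, 0.0602]
tcp_rot: [[0.814, 0.581, 0.001], [0.581, -0.814, -0.0], [0.0, 0.001, -1.0]]
force: [2.2, 1.2, 1.1]
opening: 0.136
```

```bash
python3 m.py
```

```text
20.65 [ 0.4941 -0.1776  0.0602] F [2.19 1.22 1.15] M [ 0.054 -0.4    0.005] op 0.136 yaw -54.45 j6 22.5 tau6 0.2472
```

Call:
send_rows --moves '[0, 0, -4, 0, 0, 0, -1, 0, 0, -4, 0, 0, 0, -1, 0, 0, 0, 0, 0, 0, -1]'

```text
time_s: 20.95
position: [0.4943, -0.1777, 0.0602]
tcp_rot: [[0.886, 0.463, 0.001], [0.463, -0.886, -0.001], [0.001, 0.001, -1.0]]
force: [2.8, -0.3, 1.3]
opening: 0.131
```

```bash
python3 m.py
```

```text
20.95 [ 0.4943 -0.1777  0.0602] F [ 2.8  -0.28  1.32] M [ 0.065 -0.508  0.258] op 0.131 yaw -62.4 j6 30.4 tau6 0.4583
```

Call:
send_rows --moves '[0, 0, -2, 0, 0, 0, -1, 0, 0, -2, 0, 0, 0, -1, 0, 0, 0, 0, 0, 0, -1]'

```text
time_s: 21.25
position: [0.4943, -0.1777, 0.0602]
tcp_rot: [[0.916, 0.4, 0.001], [0.4, -0.916, -0.001], [0.001, 0.001, -1.0]]
force: [3.0, 0.2, 0.7]
opening: 0.131
```

```bash
python3 m.py
```

```text
21.25 [ 0.4943 -0.1777  0.0602] F [2.98 0.16 0.67] M [ 0.075 -0.519  0.301] op 0.131 yaw -66.4 j6 34.4 tau6 0.3785
```

Call:
send_rows --moves '[0, 0, -2, 0, 0, 0, -1, 0, 0, -2, 0, 0, 0, -1, 0, 0, -2, 0, 0, 0, -1, 0, 0, 0, 0, 0, 0, -1]'

```text
time_s: 21.65
position: [0.4943, -0.1777, 0.0602]
tcp_rot: [[0.953, 0.302, 0.001], [0.302, -0.953, -0.001], [0.001, 0.001, -1.0]]
force: [2.7, 0.5, 1.3]
opening: 0.134
```

```bash
python3 m.py;  python3 -c "
from h import *
c=snap('wrist','w11')
im=c['pixels'][100:400,170:470,::-1]; cv2.imwrite('pics/z16.png',cv2.resize(im,(600,600),interpolation=cv2.INTER_CUBIC))"; python3 m.py
```

```text
21.65 [ 0.4943 -0.1777  0.0602] F [2.74 0.47 1.27] M [ 0.106 -0.481  0.273] op 0.134 yaw -72.45 j6 40.5 tau6 0.4101
21.7 [ 0.4943 -0.1777  0.0602] F [3.35 1.   1.25] M [ 0.112 -0.559  0.343] op 0.137 yaw -72.46 j6 40.5 tau6 0.3127
```

View pics/z16.png

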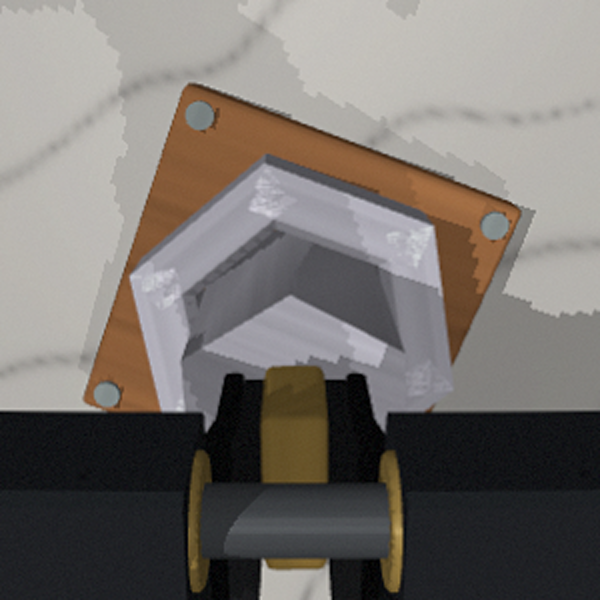

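Run:
```python
from h import *
Z=lambda P:np.array(P,float)/2-.25+np.array([170,100])
for fn,m,n in [('w9',[(183,357),(291,296),(405,352)],[(133,272),(275,158),(437,235)]),('w10',[(175,380),(265,300),(390,332)],[(125,303),(240,163),(410,192)]),('w11',[(187,357),(292,296),(402,348)],[(132,272),(267,157),(433,225)])]:
    c=load(fn)
    for P,z in ((m,.082),(n,.032)):
        X=onz(c,Z(P),z)[:,:2]; print(fn,[(round(np.degrees(np.arctan2(*(X[i+1]-X[i])[::-1]))%60,1),round(np.linalg.norm(X[i+1]-X[i]),4)) for i in range(2)])
```

```text
w9 [(np.float64(20.2), np.float64(0.0267)), (np.float64(22.3), np.float64(0.0272))]
w9 [(np.float64(28.1), np.float64(0.0491)), (np.float64(24.1), np.float64(0.0475))]
w10 [(np.float64(20.3), np.float64(0.0266)), (np.float64(22.5), np.float64(0.0272))]
w10 [(np.float64(27.5), np.float64(0.0498)), (np.float64(27.9), np.float64(0.045))]
w11 [(np.float64(18.9), np.float64(0.0262)), (np.float64(21.2), np.float64(0.0261))]
w11 [(np.float64(27.7), np.float64(0.0479)), (np.float64(25.3), np.float64(0.0473))]
```

Call:
send_rows --moves '[0, 0, -2.5, 0, 0, 0, -1, 0, 0, -2, 0, 0, 0, -1, 0, 0, -2, 0, 0, 0, -1, 0, 0, 0, 0, 0, 0, -1]'

```text
time_s: 22.1
position: [0.4943, -0.1777, 0.0602]
tcp_rot: [[0.982, 0.191, 0.001], [0.191, -0.982, -0.001], [0.001, 0.001, -1.0]]
force: [4.4, 1.0, 1.2]
opening: 0.136
```

```bash
python3 m.py
```

```text
22.1 [ 0.4943 -0.1777  0.0602] F [4.39 0.98 1.23] M [ 0.081 -0.52   0.298] op 0.136 yaw -79.01 j6 47.0 tau6 0.4463
```

Call:
send_rows --moves '[0, 0, 0, 0, 0, 0, -1, 0, 0, 0, 0, 0, 0, -1]'

```text
time_s: 22.3
position: [0.4942, -0.1777, 0.0602]
tcp_rot: [[0.982, 0.19, 0.001], [0.19, -0.982, -0.001], [0.001, 0.001, -1.0]]
force: [3.5, 0.8, 1.6]
opening: 0.137
```

```bash
python3 m.py
```

```text
22.3 [ 0.4942 -0.1777  0.0602] F [3.55 0.79 1.57] M [ 0.02  -0.551  0.301] op 0.137 yaw -79.07 j6 47.1 tau6 0.3229
```

Call:
send_rows --moves '[0, 0, 0, 0, 0, 0, -0.6, 0, 0, 0, 0, 0, 0, -0.3, 0, 0, 0, 0, 0, 0, 0, 0, 0, 0, 0, 0, 0, 0, 0, 0, 0, 0, 0, 0, 0, 0, 0, 0, 0, 0, 0.5, 0, 0, 0, 0, 0, 0, 1, 0, 0, 0, 0, 0, 0, 2, 0, 0, 0, 0, 0, 0, 2.5, 0, 0, 0, 0, 0, 0, 2.5, 0, 0, 0, 0, 0, 0, 2.5, 0, 0, 0, 0, -3, 0, 0, 0, 0, 0, 0, -3, 0, 0, 0, 0, 0, 0, 0, 0, 0, 0]'

```text
time_s: 23.7
position: [0.4299, -0.1758, 0.1707]
tcp_rot: [[0.982, 0.187, -0.003], [0.187, -0.982, 0.002], [-0.003, -0.002, -1.0]]
force: [-0.3, -0.0, -0.8]
opening: 0.498
```

```bash
python3 m.py
python3 - <<'E'
from h import *
for n in ['wrist','side','scene']: snap(n,n+'12')
E
```

```text
23.7 [ 0.4299 -0.1758  0.1707] F [-0.29 -0.02 -0.81] M [-0.062  0.181 -0.004] op 0.498 yaw -79.2 j6 43.2 tau6 -0.1106
```

View pics/wrist12.png

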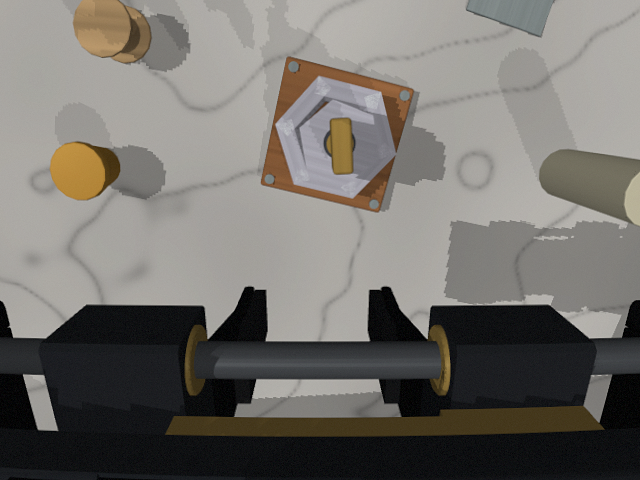

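View pics/scene12.png

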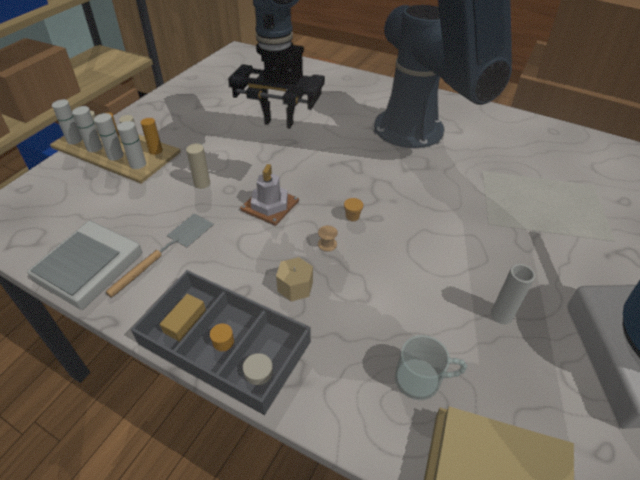

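Run:
```python
from h import *
w=load('wrist12');a=load('scene12');b=load('side12')
t=[]
for c,(u,v) in ((w,(342,145)),(a,(268,185)),(b,(415,195))):
    im=c['pixels'][v-50:v+50,u-33:u+33,::-1]; t.append(cv2.resize(im,(264,400),interpolation=cv2.INTER_CUBIC))
cv2.imwrite('pics/z17.png',np.hstack(t))
```

```text
(no output)
```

View pics/z17.png

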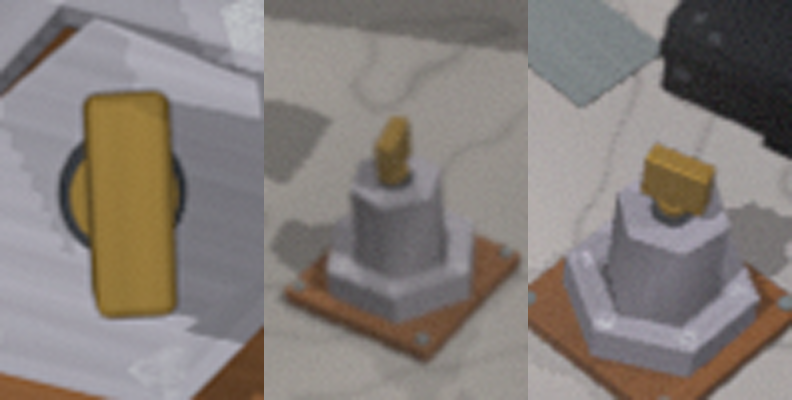

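Run:
```python
from h import *
w=load('wrist12');a=load('scene12');b=load('side12')
W=lambda p:np.array(p,float)/4-.4+[309,95]; A=lambda p:(np.array(p,float)-[264,0])/4-.4+[235,135]; B=lambda p:(np.array(p,float)-[528,0])/4-.4+[382,145]
print(tri([(w,W((131,204))),(b,B((681,166)))]),tri([(w,W((131,204))),(b,B((681,166))),(a,A((398,130)))]))
P=onz(w,W([(90,94),(168,93),(175,312),(100,315)]),.116);d=P[0]+P[1]-P[2]-P[3];print(P.mean(0),np.linalg.norm(d)/2,np.degrees(np.arctan2(d[1],d[0])))
# mould top hex from wrist (full picture coordinates)
im=w['pixels'][70:205,260:415,::-1];cv2.imwrite('pics/z18.png',cv2.resize(im,None,fx=4.4,fy=4.4,interpolation=cv2.INTER_CUBIC))
# bystander change between scene0 and scene12
x=load('scene0')['pixels'].astype(int);y=a['pixels'].astype(int)
for n,(u,v) in dict(cup=(353,208),spool=(327,238),cand=(295,278),tube=(513,293),pillar=(199,166),jug=(422,368),scr=(160,255)).items():
    p=x[v-25:v+25,u-25:u+25].mean(2).astype(np.float32);q=y[v-25:v+25,u-25:u+25].mean(2).astype(np.float32);print(n,[round(k,2) for k in cv2.phaseCorrelate(p,q)[0]])
```

```text
(array([ 0.49499432, -0.17819199,  0.11102962]), [np.float64(0.00012401947604636173), np.float64(0.00012401947604634693)]) (array([ 0.49391955, -0.17665476,  0.11442972]), [np.float64(0.0018118071087002239), np.float64(0.0009309704287426152), np.float64(0.0013584729144136456)])
[ 0.49506472 -0.17830398  0.116     ] 0.030784932591561027 13.939670083624627
cup [0.03, -0.08]
spool [0.11, 0.06]
cand [-0.03, 0.13]
tube [0.07, 0.11]
pillar [-0.23, -0.0]
jug [0.03, 0.07]
scr [0.05, -0.03]
```

View pics/z18.png

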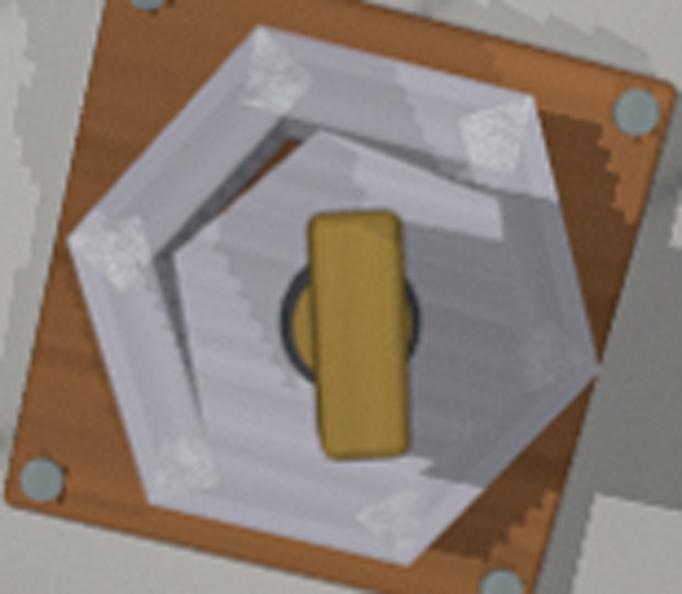

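Run:
```python
from h import *
w=load('wrist12'); Z=lambda P:np.array(P,float)/4.4-.4+[260,70]
for P,z in (([(205,418),(176,255),(325,133),(500,198)],.082),([(150,503),(68,240),(260,27),(533,97),(600,370),(408,563)],.032)):
    X=onz(w,Z(P),z)[:,:2]; print([(round(np.degrees(np.arctan2(*(X[i+1]-X[i])[::-1]))%60,1),round(np.linalg.norm(X[i+1]-X[i]),4)) for i in range(len(X)-1)],X.mean(0))
P=onz(w,Z([(308,217),(320,452),(402,215),(410,450)]),.116)[:,:2]; print([np.degrees(np.arctan2(*(P[i]-P[i+1])[::-1])) for i in (0,2)])
w5=load('w5')
```

```text
[(np.float64(20.6), np.float64(0.024)), (np.float64(19.2), np.float64(0.0275)), (np.float64(21.4), np.float64(0.027))] [ 0.50319169 -0.16932454]
[(np.float64(27.2), np.float64(0.0475)), (np.float64(27.2), np.float64(0.0479)), (np.float64(27.3), np.float64(0.0474)), (np.float64(27.4), np.float64(0.0475)), (np.float64(27.1), np.float64(0.0476))] [ 0.49472346 -0.17849522]
[np.float64(14.27071173662584), np.float64(14.031543244850106)]
```

```bash
python3 -c "
from h import *
print(hand_in())"
```

```text
the job is handed in; nothing more can be done
None
```

I stood the mould fully down in the nest, tightened the plug clockwise, let go and handed the job in at about 24 s.

**How it went**
- **Grasp:** The real fingertips sit about 25 mm above the reported TCP. My first grasp, meant for the mould's sides, closed on the plug instead and turned the mould about 16° where it stood on the bench. I then carried the mould upright by its plug.
- **Seating:** The mould went in without resistance. It touched the floor at TCP height 0.0601 m, 12 mm above its height on the bench, which matches the given pocket floor. The load there was about 9 N.
- **Tightening:** The plug turned with almost no torque for about 156°. Between 156° and 164° it stepped to about 0.26 N m. I turned it a further 16.6°, ending at about 0.30 N m.

**Last checks**
- **Tightness:** Allowing for where the bite fell and the bar's final angle, the plug is about 13 to 21° past first bite (0.23 to 0.37 rad). That is within the 0.2 to 0.45 rad you gave. It is at most about 17° past snug, a little under the 20° nip.
- **Plug angle:** After release the bar stood about 3° looser than the gripper's last angle. I counted this in the range above but did not find the cause.
- **Height:** Camera readings of the plug's top gave 0.111 to 0.114 m, where 0.116 m is expected. I trusted the floor contact instead, because the cameras also read about 2 mm low on the bench.
- **Everything else:** The other items on the bench had not visibly moved (at most 0.23 pixel). The arm was clear of everything.

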